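Load the rotary rack with spray cans

TASK

Put every small gold spray can standing on the table into the rotary rack, one can to a tube, pushed fully home and upright; tubes can be loaded only at the open front of the wire guard, so turn the turret by its knob to the next click after each can. Finish with the turret clicked in place and an empty tube at the front opening, and leave the tin, the mug and the sponge where they are.

Things in the scene. Friction and masses are not known exactly. Their poses are not given: they have to be found in the camera images.
- rack: the rotary can rack: a round steel foot plate (radius 140 mm, 6 mm thick, fixed to the table) carrying the turret and a black wire guard. Origin on the turret's axis at table height; z up; the loading place lies on the -x side, marked by a short brass pointer on the foot
- guard (a point): rear point of the fixed wire guard: 6 mm black wire, top 158 mm above the table, bent along the 90 mm circle of the tube centres; open only 50 degrees either side of the loading place, so cans go in or out there only, and seated cans (tops at 140 mm) pass below. Three wire posts of that height, 132 mm from the axis, at 0 and 101 degrees either side of the rack's +x
- turret (a joint): turret angle about the rack's vertical axis, rad, growing counterclockwise from above, endless. A sprung ball drops into a notch at every multiple of pi/3 and pulls the turret in from either side once let go; at each notch one tube stands at the loading place (tube0 at 0, tube5 at pi/3, tube4 at 2 pi/3 and so on). About 0.3 N m turns it
- knob (a point): centre of the top of the turret's black hexagonal knob, on the axis, 150 mm above the table; turns with the turret. 36 mm across flats, 35 mm high (115 to 150 mm), on a 22 mm post. At a notch two flats face the rack's +y and -y, the others 60 degrees on; the flats look out between the tubes
- load (a point): the loading place, a point fixed to the rack's foot 90 mm from the axis and 25 mm above the table: where the floor centre of the tube to be loaded stands
- tube0 (a point): centre of the floor of one of the turret's six like upright aluminium tubes, 90 mm from the axis, 25 mm above the table (turret deck of 122 mm radius); open top, 49 mm inside, 55 mm outside, 55 mm deep (rim 80 mm above the table); turns with the turret
- tube1 (a point): centre of the floor of one of the turret's six like upright aluminium tubes, 90 mm from the axis, 25 mm above the table (turret deck of 122 mm radius); open top, 49 mm inside, 55 mm outside, 55 mm deep (rim 80 mm above the table); turns with the turret
- tube2 (a point): centre of the floor of one of the turret's six like upright aluminium tubes, 90 mm from the axis, 25 mm above the table (turret deck of 122 mm radius); open top, 49 mm inside, 55 mm outside, 55 mm deep (rim 80 mm above the table); turns with the turret
- tube3 (a point): centre of the floor of one of the turret's six like upright aluminium tubes, 90 mm from the axis, 25 mm above the table (turret deck of 122 mm radius); open top, 49 mm inside, 55 mm outside, 55 mm deep (rim 80 mm above the table); turns with the turret
- tube4 (a point): centre of the floor of one of the turret's six like upright aluminium tubes, 90 mm from the axis, 25 mm above the table (turret deck of 122 mm radius); open top, 49 mm inside, 55 mm outside, 55 mm deep (rim 80 mm above the table); turns with the turret
- tube5 (a point): centre of the floor of one of the turret's six like upright aluminium tubes, 90 mm from the axis, 25 mm above the table (turret deck of 122 mm radius); open top, 49 mm inside, 55 mm outside, 55 mm deep (rim 80 mm above the table); turns with the turret
- can0: a small spray can, upright, 115 mm high, about 0.14 kg, centre of mass 30 mm up: smooth gold body of 46 mm diameter up to 78 mm, foot tapered to 42 mm over the lowest 4 mm, shoulder from 78 to 85 mm, above it a plain grey cap 34 mm in diameter and 30 mm high, by which it is lifted. Origin at the centre of its underside, z up. Three or four such cans are there
- can1: a small spray can, upright, 115 mm high, about 0.14 kg, centre of mass 30 mm up: smooth gold body of 46 mm diameter up to 78 mm, foot tapered to 42 mm over the lowest 4 mm, shoulder from 78 to 85 mm, above it a plain grey cap 34 mm in diameter and 30 mm high, by which it is lifted. Origin at the centre of its underside, z up. Three or four such cans are there
- can2: a small spray can, upright, 115 mm high, about 0.14 kg, centre of mass 30 mm up: smooth gold body of 46 mm diameter up to 78 mm, foot tapered to 42 mm over the lowest 4 mm, shoulder from 78 to 85 mm, above it a plain grey cap 34 mm in diameter and 30 mm high, by which it is lifted. Origin at the centre of its underside, z up. Three or four such cans are there
- can3: a small spray can, upright, 115 mm high, about 0.14 kg, centre of mass 30 mm up: smooth gold body of 46 mm diameter up to 78 mm, foot tapered to 42 mm over the lowest 4 mm, shoulder from 78 to 85 mm, above it a plain grey cap 34 mm in diameter and 30 mm high, by which it is lifted. Origin at the centre of its underside, z up. Three or four such cans are there
- tin: bystander: solvent tin with red cap, 100 mm diameter, 145 mm high; origin under its centre
- mug: bystander: white mug of pens, 82 mm diameter, 90 mm high, pens up to 160 mm, handle on its +y side; origin under its centre
- sponge: bystander: yellow sponge block 70 x 110 x 32 mm; origin under its centre
Not all that is in view belongs to the job. What is shaped like the can2 but turquoise is not meant. Leave any blue look-alike of the can1 alone.

How it is judged:
By the outcome, as a careful person would: the job done as asked, in the order asked, and still so for the second after the job is handed in, with the robot touching nothing.
Of can0, can1, can2, can3 only 3 to 4 are there at a start; the rules pass over those that are not, and their reading is None.
At some moment in a run one of can0, can1, can2, can3 may be knocked a few centimetres aside while the robot is not near it.
It also fails if it takes over 210 s, if anything falls off the work surface, if the arm or the gripper's body presses on something with over 40 N, if the wrist force passes 120 N, or if a joint passes its speed limit or range.

ROBOT

A 6-joint arm with a two-finger parallel gripper is mounted at the origin on the work surface. World frame = base frame: x ahead of the robot, y to its left, z up, the work surface at z = 0. Lengths are in m, angles in rad, forces in N, time in s.
With the tool pointing down it reaches from about 0.3 to 0.75 m from the base axis. Payload 8.5 kg.
Tool frame: the origin (TCP) lies on the centre line of the jaws, within the pads' length; the fingertips stand 8 mm ahead of it and the grasp point (between the pads) lies 11 mm behind it; z points along the fingers, y is the line along which they close (so a half turn about z gives the same grasp; the last joint's range is limited). The gripper opens to 88 mm and grips with 3 to 60 N. Pads are 18 mm wide; open, the fingers measure 123 mm over their backs; the gripper's body (75 mm by 187 mm) begins 45 mm behind the grasp point.
Start: joints at [0.924, 0.381, 1.297, -0, 1.464, -0.215], TCP at [0.23, 0.5, 0.247] pointing down, gripper open.
Joint ranges: [-3.11, 3.11], [-0.89, 2.33], [0.22, 2.48], [-1.42, 4.56], [0.17, 2.85], [-2.88, 2.88]. Speed limits (rad/s): [2.39, 2.39, 3.14, 3.14, 3.14, 3.14].

INTERFACE

Orientations are given as a unit quaternion [w, x, y, z].
In Python, from bench import arm, read_camera gives the robot as it stands. The module is installed in compiled form; this text tells all that it offers.
- The arm moves only by the tool apply_moves, never from a script. Its argument "plan" is text: rows parted by semicolons, each of 7 numbers parted by spaces: the closure, from -1 (fully open) to 1 (shut), so that 0 is half open, then the shift along the world's x, y, z in m, then the turn, a rotation vector about the world's x, y, z in degrees. In form: jaw tx ty tz wx wy wz; .... A call has 1 to 10 rows; each row is the pose to reach, as a shift and turn from the pose commanded when the call began; what a row does not reach only later rows make up. A row lasts 1/12 s, in which the tool goes at most 41.7 mm and 7.16 degrees, less where a joint would pass 70% of its speed; a pose out of reach is approached as far as the arm can. A call with a gripper value outside its range is refused whole. The fingers move at their own pace and stop on an object; "grip_force" is the grip in N (left out, the last holds). Time passes only in rows, so rows that repeat a pose let the fingers close. It gives the time, the measured TCP pose, the force, the opening and the grip force at its end, in the units of the state.
- arm.sense(): the state, without advancing time (a new reading comes with each control period).
- read_camera(name): name is "scene" or "top" or "wrist"; returns a dict with "pixels" (400x640x3 uint8, blue, green, red), "fovy" (degrees; the focal length in pixels is half the picture's height over the tangent of half this angle, whatever the lens; pixels are square), "cx", "cy" (the principal point, pixels), "camera_from_world" (4x4, takes a point from world to camera coordinates). Camera axes: x right, y up, looking along -z (the intrinsics and any distortion apply to the point x, -y, -z); pixel columns grow to the right and rows downward; lengths in m; the calibration is good to about 2 mm. The wrist camera is an equidistant fisheye: a pixel r from the principal point sees the ray r / f radians off the axis. A picture is of the moment at which its call begins. There is no depth.
- arm.sign_off(): hands the job in; it is judged then, once.
The state is a dict: "time_s": time; "joints": joint angles; "joint_vel": joint speeds; "effort": joint torques, N m; "eef_pos": TCP position; "orientation": TCP orientation; "wrist_force": force on the tool from outside, world axes, zero at the start; "torque": the same for the moment, N m; "width": finger opening in m; "gripper_force": force on a finger pad.
Only numpy, scipy, OpenCV 4.12 (cv2) and the standard library are available. Lean on these libraries where they do the work, as an engineer would, in place of code of your own. Each camera call takes 0.05 s, during which the arm holds its last target. There are 200 camera calls.

## Working session

There is one attempt and no reset: what is moved stays moved. The work goes in short steps, Python scripts to look and compute and a tool call to move; the robot and the scene stay as the last step left them, time stands still between calls to the robot, and variables do not carry over. Pictures are saved under pics/ and viewed, at most 14 in all, crops included, and the job is handed in when it is done.

Besides the shell and the picture viewer there is one more tool, called after "Emit:" by a JSON object that holds its "api" and its "payload". apply_moves: Moves the arm, as the interface text tells. Its arguments: {"type":"object","properties":{"plan":{"type":"string"},"grip_force":{"type":"number"}},"required":["plan"]}

```bash
mkdir -p pics
python3 - <<'E'
from bench import arm, read_camera
import cv2,numpy as np
for n in ("scene","top"):
    d=read_camera(n); cv2.imwrite(f"pics/{n}0.png",d["pixels"]); np.save(f"{n}0.npy",d,allow_pickle=True)
    print(n,d["fovy"],d["cx"],d["cy"],d["camera_from_world"].round(3).tolist())
print(arm.sense())
E
```

```text
scene 49.909041125565935 321.4947007072424 197.22016034774555 [[0.369, 0.929, 0.009, -0.215], [-0.591, 0.228, 0.774, 0.221], [0.717, -0.291, 0.633, -1.512], [0.0, 0.0, 0.0, 1.0]]
top 49.66418026223037 321.2784606988207 200.1656403950648 [[-0.007, -1.0, 0.013, -0.003], [0.992, -0.005, 0.129, -0.549], [-0.129, 0.014, 0.992, -1.306], [0.0, 0.0, 0.0, 1.0]]
{'time_s': 0.1, 'joints': array([ 9.23674573e-01,  3.81126127e-01,  1.29813274e+00,  7.32529276e-06,
        1.46364555e+00, -2.15313388e-01]), 'joint_vel': array([ 0.00023646, -0.00388427, -0.00226726,  0.00012538, -0.000554  ,
       -0.00265865]), 'effort': array([ 3.10234624e-03, -4.38652647e+01, -2.24908072e+01,  7.13901920e-02,
        3.42197553e-02, -7.24175152e-05]), 'eef_pos': array([0.23004049, 0.49931484, 0.24621847]), 'orientation': array([-2.77452526e-04,  2.14231045e-01,  9.76782795e-01, -5.94320536e-04]), 'wrist_force': array([-0.80967685,  1.21385986,  0.37012331]), 'torque': array([0.02625113, 0.03421853, 0.07315286]), 'gripper_force': 0.0, 'width': 0.08805810120456076}
```

View pics/scene0.png

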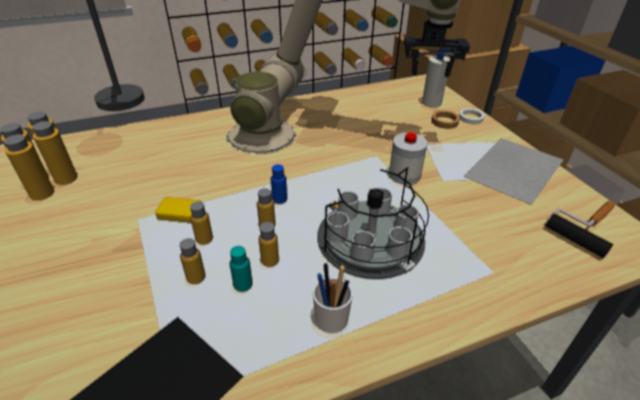

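View pics/top0.png

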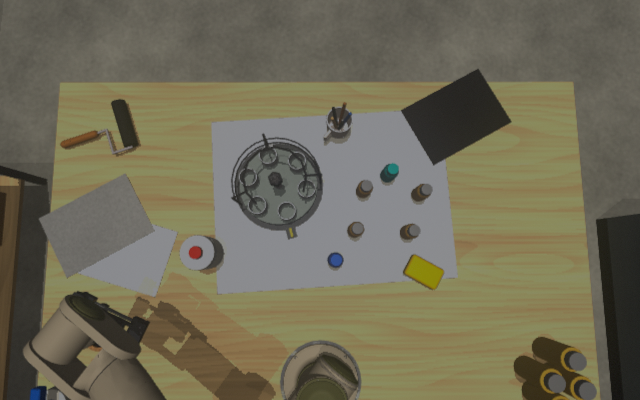

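The scene view shows the rack at (372,235), with the knob at (375,198). The small gold cans are at (202,222), (193,262), (265,208) and (269,245).

Things that could be mistaken for them:
- turquoise can at (241,270)
- blue can at (279,185)
- big gold cans at (25,165), (50,150), off the sheet
- silver can at (434,82)

In the top view the four gold ones are at (365,187), (423,191), (356,229) and (411,231). The knob is at (277,180) and the pointer at (291,232). I'll check these in a close crop.

```bash
cat > h.py <<'E'
import numpy as np, cv2
from bench import arm, read_camera
def ray(d,u,v):
    f=200/np.tan(np.radians(d["fovy"])/2); M=d["camera_from_world"]
    r=M[:3,:3].T@np.array([(u-d["cx"])/f,-(v-d["cy"])/f,-1.0]); return -M[:3,:3].T@M[:3,3],r
def onz(d,u,v,z):
    o,r=ray(d,u,v); return (o+r*(z-o[2])/r[2])
def proj(d,p):
    f=200/np.tan(np.radians(d["fovy"])/2); q=d["camera_from_world"]@np.append(p,1)
    return np.array([d["cx"]-f*q[0]/q[2], d["cy"]+f*q[1]/q[2]])
E
python3 - <<'E'
from h import *
d=np.load("top0.npy",allow_pickle=True).item(); p=d["pixels"]
for u,v in [(365,187),(423,191),(356,229),(411,231)]: print(onz(d,u,v,.115).round(3))
print(onz(d,277,180,.15),onz(d,291,232,.008))
c=p[120:270,220:445]; cv2.imwrite("pics/crop1.png",cv2.resize(c,None,fx=3.5,fy=3.5,interpolation=cv2.INTER_CUBIC))
E
```

```text
[ 0.577 -0.134  0.115]
[ 0.564 -0.304  0.115]
[ 0.454 -0.105  0.115]
[ 0.447 -0.265  0.115]
[0.59274082 0.12116566 0.15      ] [0.4524783  0.08898085 0.008     ]
```

View pics/crop1.png

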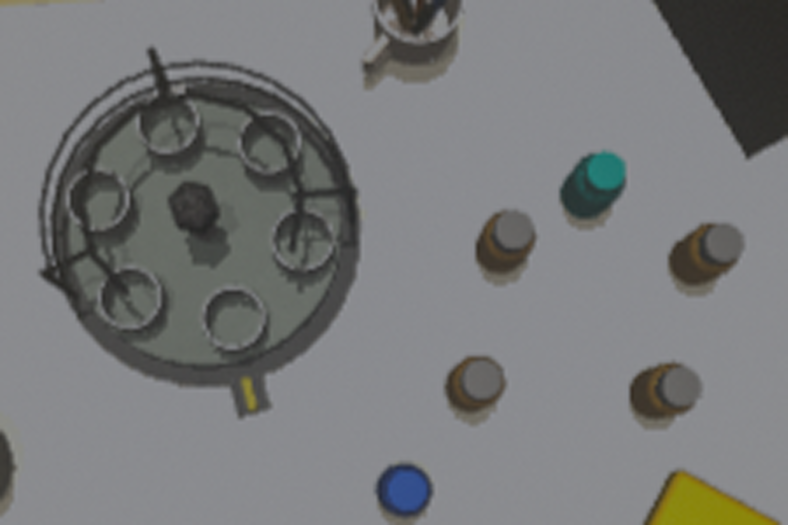

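The crop confirms it: grey caps over gold bodies at crop (515,230), (721,243), (482,380) and (679,386). Turquoise is at (605,170) and blue at (404,490). All six tubes look empty, and one stands at the front by the pointer (250,395).

```bash
cat >> h.py <<'E'
def caps(d,guess,k=6,tol=10):
    """refine cap-top centres: circle Hough on upsampled patch about each guess (u,v)"""
    out=[]
    f=200/np.tan(np.radians(d["fovy"])/2); R=.017*f/1.19
    for u,v in guess:
        u0,v0=int(u)-14,int(v)-14
        g=cv2.resize(cv2.cvtColor(d["pixels"][v0:v0+28,u0:u0+28],cv2.COLOR_BGR2GRAY),None,fx=k,fy=k,interpolation=cv2.INTER_CUBIC)
        c=cv2.HoughCircles(cv2.GaussianBlur(g,(0,0),2),cv2.HOUGH_GRADIENT_ALT if 0 else cv2.HOUGH_GRADIENT,1,200,param1=60,param2=6,minRadius=int(R*k*.85),maxRadius=int(R*k*1.2))
        if c is None: out.append(None); continue
        x,y,r=c[0,0]; out.append(((x+.5)/k-.5+u0,(y+.5)/k-.5+v0,r/k))
    return out
E
python3 - <<'E'
from h import *
d=np.load("top0.npy",allow_pickle=True).item()
s=np.load("scene0.npy",allow_pickle=True).item()
m=lambda x,y:((x+.5)/3.5-.5+220,(y+.5)/3.5-.5+120)
g=[m(515,230),m(721,243),m(482,380),m(679,386)]
for a,c in zip(g,caps(d,g)):
    print(np.round(a,1),np.round(c,1) if c else c,onz(d,*a,.115)[:2].round(4),onz(d,*c[:2],.115)[:2].round(4) if c else"", proj(s,onz(d,*a,.115)).round(1))
T=np.array([onz(d,*m(*t),.08)[:2] for t in [(236,319),(304,241),(271,142),(168,125),(98,200),(132,298)]])
c=T.mean(0); print("axis",c, "knob",onz(d,*m(194,207),.15)[:2])
w=T-c; print(np.hypot(*w.T).round(4)); a=np.arctan2(w[:,1],w[:,0]); a0=[a[i]-np.pi/3*i for i in range(6)]
print(np.degrees(np.unwrap(a0,period=2*np.pi)).round(1))
print("pointer",onz(d,*m(250,393),.008)[:2]-c, "bystanders", onz(d,196,253,.145),onz(d,339,120,.09))
# scene view check crop
x=s["pixels"][170:300,170:450]; cv2.imwrite("pics/crop2.png",cv2.resize(x,None,fx=2.8,fy=2.8,interpolation=cv2.INTER_CUBIC))
print("knob in scene",proj(s,np.append(c,.15)))
E
```

```text
[366.8 185.4] [362.3 191.    7. ] [ 0.5818 -0.139 ] [ 0.5651 -0.1256] [265.3 225.7]
[425.6 189.1] [417.8 194.    7. ] [ 0.5699 -0.3119] [ 0.5554 -0.2884] [187.3 241.8]
[357.4 228.2] [356.7 228.5   7.2] [ 0.4562 -0.1091] [ 0.4554 -0.107 ] [263.  190.9]
[413.6 229.9] [406.5 232.    7.2] [ 0.4502 -0.2724] [ 0.4444 -0.2514] [196.8 204.6]
axis [0.597251   0.12667566] knob [0.59627781 0.12667751]
[0.0905 0.09   0.0909 0.089  0.091  0.0892]
[-160.7 -161.8 -161.  -160.6 -161.5 -161.3]
pointer [-0.14455044 -0.03791804] bystanders [0.38783785 0.34621531 0.145     ] [ 0.78833484 -0.06126373  0.09      ]
knob in scene [373.6513385  191.65185135]
```

View pics/crop2.png

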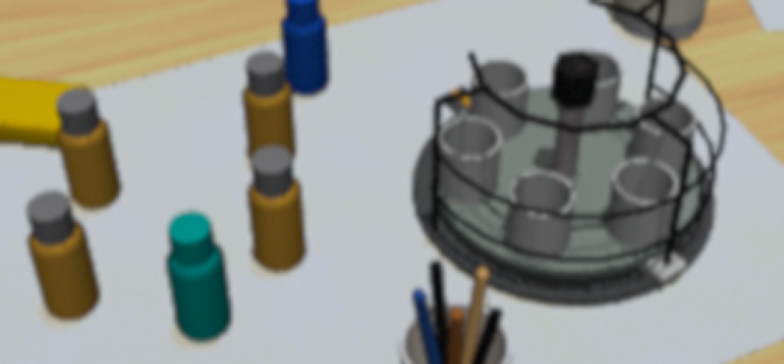

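Emit:
{"api": "apply_moves", "payload": {"plan": "-0.2 0.02 -0.02 0.04 0 0 -7; -0.2 0.05 -0.05 0.08 0 0 -14; -0.2 0.08 -0.08 0.1 0 0 -21; -0.2 0.11 -0.11 0.1 0 0 -28; -0.2 0.14 -0.14 0.1 0 0 -35; -0.2 0.17 -0.17 0.1 0 0 -42; -0.2 0.2 -0.2 0.1 0 0 -49; -0.2 0.22 -0.22 0.1 0 0 -56; -0.2 0.24 -0.24 0.1 0 0 -63; -0.2 0.26 -0.26 0.1 0 0 -70"}}

```text
time_s: 0.93
eef_pos: [0.492, 0.2369, 0.3462]
orientation: [-0.0, 0.738, 0.674, -0.0]
wrist_force: [0.2, -0.7, -0.0]
width: 0.0529
gripper_force: 0.0
```

Emit:
{"api": "apply_moves", "payload": {"plan": "-0.2 0.01 -0.01 0.0 0 0 -7; -0.2 0.02 -0.02 0.0 0 0 -14; -0.2 0.03 -0.03 0.0 0 0 -21; -0.2 0.04 -0.04 0.0 0 0 -28; -0.2 0.05 -0.05 0.0 0 0 -35; -0.2 0.06 -0.07 0.0 0 0 -42; -0.2 0.07 -0.08 0.0 0 0 -49; -0.2 0.08 -0.09 0.0 0 0 -56; -0.2 0.08 -0.1 0.0 0 0 -63; -0.2 0.08 -0.11 0 0 0 -66"}}

```text
time_s: 1.77
eef_pos: [0.5705, 0.1288, 0.3459]
orientation: [-0.0, 0.986, 0.164, -0.001]
wrist_force: [0.6, 0.6, -0.2]
width: 0.053
gripper_force: 0.0
```

Run:
```python
from h import *
s=arm.sense(); print(s["time_s"],s["joints"].round(3),s["eef_pos"],s["orientation"],s["width"])
d=read_camera("wrist"); np.save("w1.npy",d,allow_pickle=True); cv2.imwrite("pics/w1.png",d["pixels"])
print(d["fovy"],d["cx"],d["cy"]); M=d["camera_from_world"]; print(M.round(3).tolist(), -M[:3,:3].T@M[:3,3])
```

```text
1.7667 [ 0.02   0.401  0.985 -0.     1.758  1.261] [0.57049497 0.12882425 0.34591256] [-8.65990154e-05  9.86457997e-01  1.64012279e-01 -7.65106793e-04] 0.05299425654862373
65.70646984690485 323.0671703612532 201.00875871706407
[[0.324, -0.946, -0.0, -0.062], [0.903, 0.31, -0.298, -0.485], [0.282, 0.096, 0.955, -0.656], [0.0, 0.0, 0.0, 1.0]] [0.6430274  0.15509606 0.4817313 ]
```

View pics/w1.png

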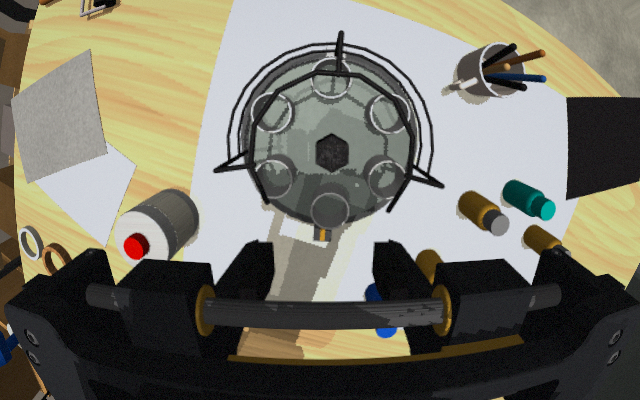

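```bash
cat >> h.py <<'E'
def fish(d,u,v,z):
    f=200/np.tan(np.radians(d["fovy"])/2); x,y=u-d["cx"],v-d["cy"]; r=np.hypot(x,y); t=r/f
    k=np.array([np.sin(t)*x/r,-np.sin(t)*y/r,-np.cos(t)]); M=d["camera_from_world"]
    w=M[:3,:3].T@k; o=-M[:3,:3].T@M[:3,3]; return o+w*(z-o[2])/w[2]
def crop(d,name,u0,v0,u1,v1,k):
    cv2.imwrite(f"pics/{name}.png",cv2.resize(d["pixels"][v0:v1,u0:u1],None,fx=k,fy=k,interpolation=cv2.INTER_CUBIC))
E
python3 - <<'E'
from h import *
d=np.load("w1.npy",allow_pickle=True).item()
crop(d,"w1c",210,25,450,245,2.7)
E
```

```text
(no output)
```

View pics/w1c.png

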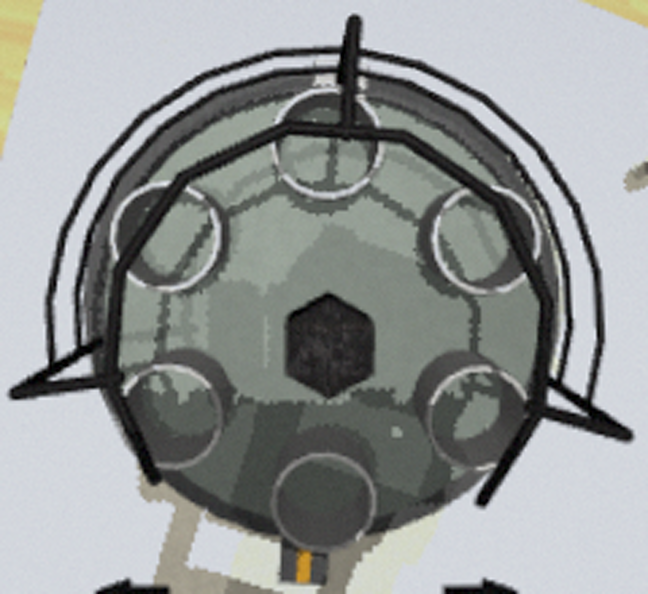

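Run:
```python
from h import *
d=np.load("w1.npy",allow_pickle=True).item()
F=lambda p,z:fish(d,(p[0]+.5)/2.7-.5+210,(p[1]+.5)/2.7-.5+25,z)[:2]
T=np.array([F(p,.08) for p in [(324,501),(476,416),(486,240),(328,143),(166,236),(169,416)]])
c=T.mean(0); w=T-c; print(c,np.hypot(*w.T).round(4)); a=np.degrees(np.arctan2(w[:,1],w[:,0])); print(np.mod(a-60*np.arange(6),360).round(1))
print("knob",F((330,344),.15))
for n,p,z in [("ptr",(304,563),.006),("post0",(353,20),.155),("postR",(627,435),.155),("postL",(14,393),.155),("endR",(483,500),.155),("endL",(156,480),.155)]:
    v=F(p,z)-c; print(n,np.hypot(*v).round(4),np.degrees(np.arctan2(v[1],v[0])).round(1))
```

```text
[0.59871957 0.13032121] [0.0887 0.0875 0.0887 0.0886 0.0885 0.0892]
[198.8 198.7 198.3 198.3 198.5 198.6]
knob [0.60036867 0.13056707]
ptr 0.1552 -165.0
post0 0.1314 15.1
postR 0.1313 -86.0
postL 0.1314 115.9
endR 0.0902 -115.0
endL 0.0894 145.9
```

The pointer and guard posts put the rack yaw at 15.0°, but the turret stands 3.5° ccw of its notch. I'll click it in with the knob first.

Emit:
{"api": "apply_moves", "payload": {"plan": "-0.2 0.029 0.0015 -0.04 0 0 0; -0.2 0.029 0.0015 -0.08 0 0 0; -0.2 0.029 0.0015 -0.12 0 0 0; -0.2 0.029 0.0015 -0.15 0 0 0; -0.2 0.029 0.0015 -0.18 0 0 0; -0.2 0.029 0.0015 -0.2 0 0 0; -0.2 0.029 0.0015 -0.216 0 0 0; -0.2 0.029 0.0015 -0.216 0 0 0", "grip_force": 15}}

```text
time_s: 2.48
eef_pos: [0.5975, 0.1313, 0.1271]
orientation: [-0.001, 0.986, 0.168, -0.003]
wrist_force: [0.8, 0.4, -0.2]
width: 0.0528
gripper_force: 0.0
```

Emit:
{"api": "apply_moves", "payload": {"plan": "1 0 0 0 0 0 0; 1 0 0 0 0 0 0; 1 0 0 0 0 0 0; 1 0 0 0 0 0 0; 1 0 0 0 0 0 -1; 1 0 0 0 0 0 -2; 1 0 0 0 0 0 -3; 1 0 0 0 0 0 -3.9; 1 0 0 0 0 0 -3.9", "grip_force": 15}}

```text
time_s: 3.23
eef_pos: [0.6005, 0.1293, 0.1321]
orientation: [0.002, 0.991, 0.133, 0.002]
wrist_force: [3.7, -8.8, -3.2]
width: 0.0355
gripper_force: 15.0
```

Run:
```python
from h import *
s=arm.sense(); print(s["eef_pos"],s["orientation"],s["wrist_force"],s["torque"],s["width"],s["joints"])
```

```text
[0.60048804 0.12927031 0.13205962] [0.00171873 0.99110773 0.13303977 0.00171102] [ 3.6876422  -8.78215237 -3.22114993] [-1.23327754 -0.40859546 -0.05362181] 0.035489851985641065 [ 0.02077813  0.58805454  1.28530333 -0.00317898  1.26444944  1.32565587]
```

Emit:
{"api": "apply_moves", "payload": {"plan": "-0.2 0 0 0 0 0 0; -0.2 0 0 0 0 0 0; -0.2 0 0 0 0 0 0; -0.2 0 0 0.04 0 0 0; -0.2 0 0 0.08 0 0 0; -0.2 0 0 0.12 0 0 0; -0.2 -0.02 -0.03 0.12 0 0 0; -0.2 -0.04 -0.06 0.12 0 0 0; -0.2 -0.06 -0.09 0.12 0 0 0; -0.2 -0.08 -0.12 0.12 0 0 0"}}

```text
time_s: 4.07
eef_pos: [0.518, 0.0104, 0.2513]
orientation: [0.0, 0.991, 0.134, 0.001]
wrist_force: [0.4, -0.6, -0.0]
width: 0.0531
gripper_force: 0.0
```

Emit:
{"api": "apply_moves", "payload": {"plan": "-0.2 -0.015 -0.03 0 0 0 0; -0.2 -0.03 -0.06 0 0 0 0; -0.2 -0.045 -0.09 0 0 0 0; -0.2 -0.06 -0.118 0 0 0 0; -0.2 -0.06 -0.118 0 0 0 0; -0.2 -0.06 -0.118 0 0 0 0"}}

```text
time_s: 4.57
eef_pos: [0.4588, -0.1077, 0.2513]
orientation: [0.0, 0.991, 0.132, 0.0]
wrist_force: [0.2, 1.4, 0.5]
width: 0.0529
gripper_force: 0.0
```

Run:
```python
from h import *
s=arm.sense(); print(s["time_s"],s["eef_pos"],s["orientation"])
d=read_camera("wrist"); np.save("w2.npy",d,allow_pickle=True); t=read_camera("top"); np.save("t2.npy",t,allow_pickle=True)
crop(d,"w2",0,0,640,400,1.25)
```

```text
4.5667 [ 0.45883087 -0.10774156  0.25128742] [1.12884387e-04 9.91191146e-01 1.32438277e-01 4.49826768e-04]
```

View pics/w2.png

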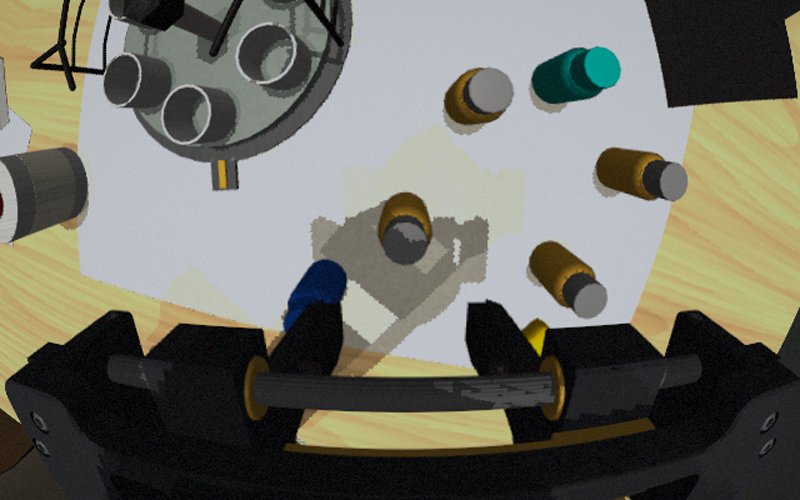

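The front tube now lines up with the pointer. In this view the cap tops are at (406,241), (490,92), (671,181) and (589,297), and the front tube rim is centred at (201,115).

Run:
```python
from h import *
d=np.load("w2.npy",allow_pickle=True).item()
q=lambda x:(x+.5)/1.25-.5
for n,p,z in [("C",(406,241),.115),("A",(490,92),.115),("D",(672,181),.115),("B",(589,297),.115),("tubeF",(201,115),.08),("tube5?",(267,53),.08)]:
    print(n,fish(d,q(p[0]),q(p[1]),z).round(4))
```

```text
C [ 0.4592 -0.1078  0.115 ]
A [ 0.5795 -0.1358  0.115 ]
D [ 0.5697 -0.3088  0.115 ]
B [ 0.4533 -0.2681  0.115 ]
tubeF [0.5128 0.0881 0.08  ]
tube5? [0.5738 0.04   0.08  ]
```

```bash
cat >> h.py <<'E'
def fproj(d,p):
    f=200/np.tan(np.radians(d["fovy"])/2); q=(d["camera_from_world"]@np.append(p,1))[:3]
    x,y,z=q[0],-q[1],-q[2]; r=np.hypot(x,y); t=np.arctan2(r,z)*f; return np.array([d["cx"]+t*x/r,d["cy"]+t*y/r])
E
python3 - <<'E'
from h import *
d=np.load("w2.npy",allow_pickle=True).item()
ax=np.array([.5995,.129])
for a in (135,195,255):
    r=np.radians(a); print(a,(fproj(d,np.append(ax+.09*np.array([np.cos(r),np.sin(r)]),.08))*1.25).round())
print("ptr",fproj(d,[.4498,.0889,.006])*1.25, fproj(d,[*ax,.15])*1.25)
E
```

```text
135 [120.  78.]
195 [185. 112.]
255 [265.  50.]
ptr [223.55400548 175.09946163] [141.46347245  -5.65428752]
```

Run:
```python
from h import *
d=np.load("w2.npy",allow_pickle=True).item()
# reference circles drawn over the crop for comparison
p=cv2.resize(d["pixels"][20:150,60:260],None,fx=4,fy=4,interpolation=cv2.INTER_CUBIC)
ax=np.array([.5995,.129])
for a in (135,195,255):
    r=np.radians(a); c=ax+.09*np.array([np.cos(r),np.sin(r)])
    for t in np.linspace(0,2*np.pi,40):
        u=fproj(d,[c[0]+.0275*np.cos(t),c[1]+.0275*np.sin(t),.08]); cv2.circle(p,tuple(int(x) for x in ((u-[60,20]+.5)*4)),1,(0,0,255),-1)
cv2.imwrite("pics/w2c.png",p)
```

```text
(no output)
```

View pics/w2c.png

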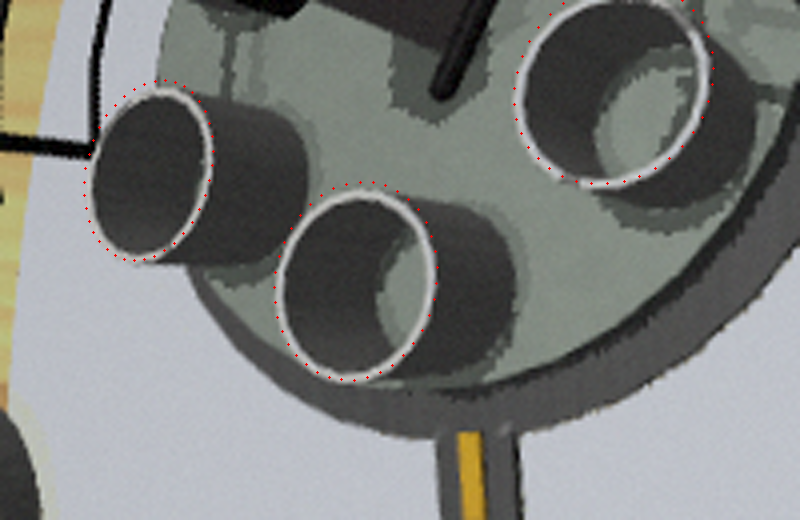

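Emit:
{"api": "apply_moves", "payload": {"plan": "-0.2 0 0 -0.04 0 0 0; -0.2 0 0 -0.08 0 0 0; -0.2 0 0 -0.12 0 0 0; -0.2 0 0 -0.14 0 0 0; -0.2 0 0 -0.157 0 0 0; -0.2 0 0 -0.157 0 0 0; 1 0 0 -0.157 0 0 0; 1 0 0 -0.157 0 0 0; 1 0 0 -0.157 0 0 0; 1 0 0 -0.157 0 0 0", "grip_force": 25}}

```text
time_s: 5.5
eef_pos: [0.4599, -0.1071, 0.0949]
orientation: [0.001, 0.991, 0.134, 0.001]
wrist_force: [0.3, 0.2, 3.1]
width: 0.0332
gripper_force: 25.0
```

Emit:
{"api": "apply_moves", "payload": {"plan": "1 0 0 0.02 0 0 0; 1 0 0 0.05 0 0 0; 1 0 0 0.08 0 0 0; 1 0 0 0.105 0 0 0; 1 0.01 0.04 0.105 0 0 0; 1 0.02 0.08 0.105 0 0 0; 1 0.03 0.12 0.105 0 0 0; 1 0.04 0.16 0.105 0 0 0; 1 0.05 0.19 0.105 0 0 0; 1 0.053 0.213 0.105 0 0 0"}}

```text
time_s: 6.33
eef_pos: [0.5127, 0.1087, 0.1993]
orientation: [-0.0, 0.991, 0.135, 0.001]
wrist_force: [-0.5, 0.0, -1.4]
width: 0.0335
gripper_force: 25.0
```

Emit:
{"api": "apply_moves", "payload": {"plan": "1 0 0 0 0 0 0; 1 0 0 0 0 0 0; 1 0 0 0 0 0 0"}}

```text
time_s: 6.58
eef_pos: [0.512, 0.1055, 0.199]
orientation: [0.0, 0.991, 0.134, 0.0]
wrist_force: [0.2, -1.0, -1.3]
width: 0.033
gripper_force: 25.0
```

Run:
```python
from h import *
s=arm.sense(); print(s["time_s"],s["eef_pos"],s["orientation"],s["wrist_force"],s["torque"])
d=read_camera("wrist"); np.save("w3.npy",d,allow_pickle=True)
crop(d,"w3",180,60,500,300,2.4)
```

```text
6.5833 [0.51195719 0.10550321 0.19897866] [1.38753481e-04 9.91036472e-01 1.33591504e-01 3.48758703e-05] [ 0.1587723  -0.98648945 -1.33786267] [-0.05019326  0.12091776 -0.02204683]
```

View pics/w3.png

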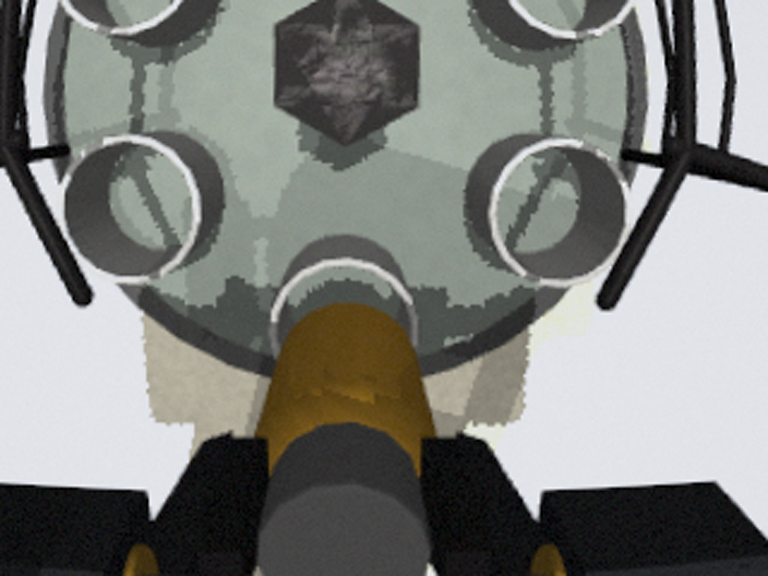

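Run:
```python
from h import *
d=np.load("w3.npy",allow_pickle=True).item()
g=lambda x,y,z:fish(d,(x+.5)/2.4-.5+180,(y+.5)/2.4-.5+60,z)[:2].round(4)
L=g(132,209,.08);R=g(559,211,.08);F=g(344,330,.08);print(L,R,F,"knob",g(346,70,.15))
u=np.array([np.cos(np.radians(15)),np.sin(np.radians(15))])
print("F from LR",(L+R)/2-.045*u, "axis",(L+R)/2+.045*u, np.degrees(np.arctan2(*(L-R)[::-1]))-90, np.hypot(*(L-R)))
```

```text
[0.5358 0.1912] [0.5752 0.0455] [0.5126 0.1071] knob [0.5967 0.1298]
F from LR [0.51203334 0.10670314] axis [0.59896666 0.12999686] 15.131930802808014 0.15093326339809923
```

Emit:
{"api": "apply_moves", "payload": {"plan": "1 0 0.0005 -0.015 0 0 0; 1 0 0.0005 -0.025 0 0 0; 1 0 0.0005 -0.035 0 0 0; 1 0 0.0005 -0.045 0 0 0"}}

```text
time_s: 6.97
eef_pos: [0.5154, 0.1056, 0.157]
orientation: [0.0, 0.991, 0.133, 0.006]
wrist_force: [1.8, 1.5, -1.7]
width: 0.0332
gripper_force: 26.1
```

Emit:
{"api": "apply_moves", "payload": {"plan": "1 0 0 -0.01 0 0 0; 1 0 0 -0.02 0 0 0; 1 0 0 -0.028 0 0 0; 1 0 0 -0.033 0 0 0; 1 0 0 -0.036 0 0 0; 1 0 0 -0.036 0 0 0"}}

```text
time_s: 7.47
eef_pos: [0.5124, 0.106, 0.1175]
orientation: [0.0, 0.991, 0.133, 0.0]
wrist_force: [2.4, -1.2, -2.4]
width: 0.0334
gripper_force: 25.6
```

Emit:
{"api": "apply_moves", "payload": {"plan": "1 0 0 -0.002 0 0 0; 1 0 0 -0.004 0 0 0; 1 0 0 -0.004 0 0 0; 1 0 0 -0.004 0 0 0"}}

```text
time_s: 7.8
eef_pos: [0.5133, 0.1063, 0.117]
orientation: [0.001, 0.991, 0.134, 0.003]
wrist_force: [-2.4, -1.6, 23.4]
width: 0.0335
gripper_force: 27.1
```

Emit:
{"api": "apply_moves", "payload": {"plan": "-0.2 0 0 0.003 0 0 0; -0.2 0 0 0.003 0 0 0; -0.2 0 0 0.003 0 0 0; -0.2 0 0 0.04 0 0 0; -0.2 0 0 0.08 0 0 0; -0.2 0.04 0.01 0.08 0 0 0; -0.2 0.08 0.02 0.08 0 0 0; -0.2 0.0875 0.0225 0.08 0 0 0; -0.2 0.0875 0.0225 0.05 0 0 0; -0.2 0.0875 0.0225 0.017 0 0 0"}}

```text
time_s: 8.63
eef_pos: [0.6005, 0.1293, 0.1306]
orientation: [0.0, 0.991, 0.134, 0.001]
wrist_force: [0.5, 0.7, -0.1]
width: 0.0528
gripper_force: 0.0
```

Emit:
{"api": "apply_moves", "payload": {"plan": "1 0 0 0 0 0 0; 1 0 0 0 0 0 0; 1 0 0 0 0 0 0; 1 0 0 0 0 0 6; 1 0 0 0 0 0 12; 1 0 0 0 0 0 18; 1 0 0 0 0 0 24; 1 0 0 0 0 0 30; 1 0 0 0 0 0 36; 1 0 0 0 0 0 42", "grip_force": 15}}

```text
time_s: 9.47
eef_pos: [0.6001, 0.1309, 0.1324]
orientation: [-0.001, 0.876, 0.482, 0.002]
wrist_force: [1.0, 10.0, -5.1]
width: 0.0384
gripper_force: 17.0
```

Emit:
{"api": "apply_moves", "payload": {"plan": "1 0 0 0 0 0 6; 1 0 0 0 0 0 12; 1 0 0 0 0 0 16; 1 0 0 0 0 0 18; 1 0 0 0 0 0 18; 1 0 0 0 0 0 18"}}

```text
time_s: 9.97
eef_pos: [0.5993, 0.1312, 0.1324]
orientation: [-0.001, 0.791, 0.612, 0.002]
wrist_force: [-2.6, 10.6, -4.4]
width: 0.0385
gripper_force: 14.9
```

Run:
```python
from h import *
s=arm.sense(); print(s["time_s"],s["eef_pos"],s["orientation"],s["wrist_force"],s["torque"],s["joints"].round(2)); o=s["orientation"]; print(2*np.degrees(np.arctan2(o[2],o[1]))-90)
```

```text
9.9667 [0.59928335 0.13121666 0.13236564] [-0.00126365  0.7911006   0.6116828   0.00154781] [-2.60273653 10.5626945  -4.42747718] [ 1.58437847  0.24288889 -0.03326918] [0.02 0.59 1.29 0.   1.27 0.27]
-14.577262666753086
```

Emit:
{"api": "apply_moves", "payload": {"plan": "1 0 0 0 0 0 0; 1 0 0 0 0 0 0; 1 0 0 0 0 0 0; 1 0 0 0 0 0 0", "grip_force": 40}}

```text
time_s: 10.3
eef_pos: [0.5993, 0.1312, 0.1323]
orientation: [-0.001, 0.791, 0.612, 0.002]
wrist_force: [-1.8, 10.0, -3.7]
width: 0.0373
gripper_force: 38.7
```

Emit:
{"api": "apply_moves", "payload": {"plan": "-0.2 0 0 0 0 0 0; -0.2 0 0 0 0 0 0; -0.2 0 0 0 0 0 0; -0.2 0 0 0.04 0 0 0; -0.2 0 0 0.08 0 0 -7; -0.2 0 0 0.11 0 0 -14; -0.2 0 0 0.11 0 0 -21; -0.2 0 0 0.11 0 0 -28; -0.2 0 0 0.11 0 0 -35; -0.2 0 0 0.11 0 0 -42"}}

```text
time_s: 11.13
eef_pos: [0.5998, 0.1286, 0.242]
orientation: [0.0, 0.959, 0.284, 0.001]
wrist_force: [-0.3, 0.1, -0.6]
width: 0.0531
gripper_force: 0.0
```

Emit:
{"api": "apply_moves", "payload": {"plan": "-0.2 0 -0.04 0 0 0 -6; -0.2 0 -0.08 0 0 0 -12; -0.2 0 -0.12 0 0 0 -18; -0.2 0 -0.16 0 0 0 -18; -0.2 -0.01 -0.2 0 0 0 -18; -0.2 -0.02 -0.24 0 0 0 -18; -0.2 -0.02 -0.264 0 0 0 -18; -0.2 -0.02 -0.264 0 0 0 -18; -0.2 -0.02 -0.264 0 0 0 -18"}}

```text
time_s: 11.88
eef_pos: [0.5795, -0.1363, 0.2415]
orientation: [0.0, 0.991, 0.132, 0.0]
wrist_force: [0.1, -0.0, -0.1]
width: 0.0524
gripper_force: 0.0
```

Run:
```python
from h import *
s=arm.sense(); print(s["time_s"],s["eef_pos"],s["orientation"])
d=read_camera("wrist"); np.save("w4.npy",d,allow_pickle=True)
t=read_camera("top"); c=cv2.resize(t["pixels"][120:250,210:330],None,fx=3.8,fy=3.8,interpolation=cv2.INTER_CUBIC); np.save("t4.npy",t,allow_pickle=True)
w=d["pixels"][0:260,60:640]; w=cv2.resize(w,None,fx=1.35,fy=1.35)[:,:]
cv2.imwrite("pics/w4.png",w)
cv2.imwrite("pics/t4.png",c)
```

```text
11.8833 [ 0.57952786 -0.13631207  0.24146079] [2.93883407e-04 9.91205218e-01 1.32332472e-01 4.97075770e-04]
```

View pics/w4.png

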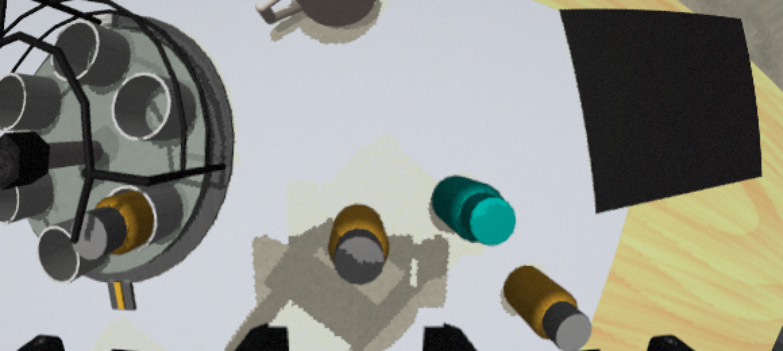

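The loaded can has moved on one place and an empty tube is near the front (70,253). Can A's cap is at (361,245). I'll measure the turret angle from the rims at (147,107), (77,52) and (70,253).

Run:
```python
from h import *
d=np.load("w4.npy",allow_pickle=True).item()
g=lambda x,y,z:fish(d,(x+.5)/1.35-.5+60,(y+.5)/1.35-.5,z)[:2]
for p in [(147,107),(77,52),(70,253)]:
    w=g(*p,.08)-[.5995,.1295]; print(g(*p,.08).round(4),np.hypot(*w).round(4),np.degrees(np.arctan2(w[1],w[0])).round(1))
print("A",g(361,245,.115),"D",g(573,331,.115))
```

```text
[0.6487 0.0473] 0.0958 -59.1
[0.6858 0.1298] 0.0863 0.2
[0.5152 0.1056] 0.0876 -164.2
A [ 0.59302513 -0.13508068] D [ 0.5725635  -0.30995828]
```

Run:
```python
from h import *
d=np.load("w4.npy",allow_pickle=True).item()
P=lambda p:((fproj(d,p)-[60,0]+.5)*1.35).round()
ax=np.array([.5995,.1295])
for a in (15,-45,-105,-165): 
    r=np.radians(a); print(a,P([*(ax+.09*np.array([np.cos(r),np.sin(r)])),.08]))
print(P([.5795,-.136,.115]),P([.5795,-.136,.0]),P([*ax,.15]))
t=np.load("t4.npy",allow_pickle=True).item()
for a in (15,-45,-105,-165): 
    r=np.radians(a); print(a,((proj(t,[*(ax-[.002,.002]+.09*np.array([np.cos(r),np.sin(r)])),.08])-[210,120]+.5)*3.8).round())
```

```text
15 [58. 51.]
-45 [132.  86.]
-105 [136. 200.]
-165 [ 70. 256.]
[357. 265.] [357. 230.] [  2. 160.]
15 [228. 132.]
-45 [337. 160.]
-105 [366. 268.]
-165 [285. 348.]
```

View pics/t4.png

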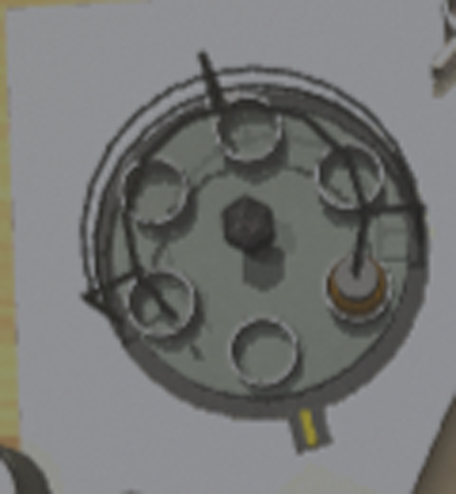

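The overhead view shows the turret about 10° short of the notch: the front tube is at (265,352) where (285,348) is expected. The 15 N grip slipped on the knob. I'll go back, grip harder and square it up.

Emit:
{"api": "apply_moves", "payload": {"plan": "-0.2 0.02 0.04 0 0 0 0; -0.2 0.02 0.08 0 0 0 0; -0.2 0.02 0.12 0 0 0 0; -0.2 0.02 0.16 0 0 0 -4; -0.2 0.02 0.2 0 0 0 -8; -0.2 0.02 0.24 0 0 0 -8; -0.2 0.02 0.2655 0 0 0 -8; -0.2 0.02 0.2655 -0.04 0 0 -8; -0.2 0.02 0.2655 -0.08 0 0 -8; -0.2 0.02 0.2655 -0.11 0 0 -8"}}

```text
time_s: 12.82
eef_pos: [0.5983, 0.1329, 0.1286]
orientation: [-0.0, 0.998, 0.066, -0.001]
wrist_force: [0.4, 0.1, -0.4]
width: 0.0532
gripper_force: 0.0
```

Emit:
{"api": "apply_moves", "payload": {"plan": "1 0 0 0 0 0 0; 1 0 0 0 0 0 0; 1 0 0 0 0 0 0; 1 0 0 0 0 0 3; 1 0 0 0 0 0 6; 1 0 0 0 0 0 8; 1 0 0 0 0 0 9; 1 0 0 0 0 0 9; 1 0 0 0 0 0 9", "grip_force": 55}}

```text
time_s: 13.57
eef_pos: [0.5997, 0.129, 0.1315]
orientation: [0.002, 0.99, 0.142, -0.0]
wrist_force: [0.4, -10.1, -13.7]
width: 0.0356
gripper_force: 54.0
```

```bash
cat > st.py <<'E'
from h import *
s=arm.sense(); o=s["orientation"]; print(s["time_s"],s["eef_pos"].round(4),"az",round(2*np.degrees(np.arctan2(o[2],o[1]))-90,2),"F",s["wrist_force"].round(1),"T",s["torque"].round(2),"w",round(s["width"],4),s["joints"].round(2))
E
python3 st.py
```

```text
13.5667 [0.5997 0.129  0.1315] az -73.63 F [  0.4 -10.1 -13.7] T [-1.19  0.09  0.36] w 0.0356 [ 0.02  0.59  1.29 -0.    1.27  1.31]
```

Emit:
{"api": "apply_moves", "payload": {"plan": "1 0 -0.002 0 0 0 -0.7; 1 0 -0.003 0 0 0 -1.3; 1 0 -0.003 0 0 0 -1.3"}}

```text
time_s: 13.82
eef_pos: [0.5997, 0.1289, 0.1315]
orientation: [-0.001, 0.991, 0.131, 0.0]
wrist_force: [2.4, 4.5, -13.2]
width: 0.0357
gripper_force: 54.0
```

```bash
python3 st.py
```

```text
13.8167 [0.5997 0.1289 0.1315] az -74.91 F [  2.4   4.5 -13.2] T [ 0.7  -0.24  0.33] w 0.0357 [0.02 0.59 1.29 0.   1.27 1.32]
```

Emit:
{"api": "apply_moves", "payload": {"plan": "-0.2 0 0 0 0 0 0; -0.2 0 0 0 0 0 0; -0.2 0 0 0 0 0 0; -0.2 0 0 0.04 0 0 0; -0.2 0 0 0.08 0 0 0; -0.2 0 0 0.11 0 0 0; -0.2 -0.03 -0.03 0.12 0 0 0; -0.2 -0.06 -0.06 0.12 0 0 0; -0.2 -0.08 -0.09 0.12 0 0 0; -0.2 -0.08 -0.09 0.12 0 0 0"}}

```text
time_s: 14.65
eef_pos: [0.517, 0.0341, 0.2528]
orientation: [0.001, 0.992, 0.129, 0.001]
wrist_force: [0.3, -0.5, -0.7]
width: 0.0529
gripper_force: 0.0
```

```bash
cat >> h.py <<'E'
from scipy.optimize import minimize_scalar
def turret(d,full=False):
    """turret lag from notch, from the rim brightness: tubes other than front-left/right compared at predicted rim circles"""
    pr=fproj if "wrist" in d.get("n","wrist") else proj
    return None
E
python3 - <<'E'
from h import *
s=arm.sense(); print(s["time_s"],s["eef_pos"])
t=read_camera("top"); np.save("t5.npy",t,allow_pickle=True)
d=read_camera("wrist"); np.save("w5.npy",d,allow_pickle=True)
def rows(x,n): cv2.imwrite(f"pics/{n}.png",x)
a=cv2.resize(t["pixels"][120:250,210:330],(370,400),interpolation=cv2.INTER_CUBIC)
b=cv2.resize(d["pixels"],(430,int(430*400/640)),interpolation=cv2.INTER_AREA); b=cv2.copyMakeBorder(b,0,400-b.shape[0],0,0,cv2.BORDER_CONSTANT)
rows(np.hstack([a,b]),"t5")
E
```

```text
14.65 [0.51699622 0.03405483 0.25276443]
```

View pics/t5.png

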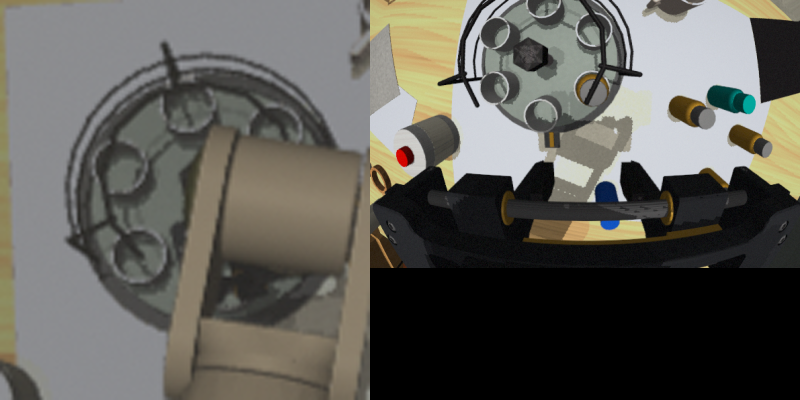

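The rear tube now sits under the rear post and the front tube is at the pointer, so it's clicked in. Next I'll refine can A from the saved picture w4.

Run:
```python
from h import *
d=np.load("w4.npy",allow_pickle=True).item(); p=d["pixels"]
for v in range(146,216,2): print(v,p[v,325].tolist(),end=" ")
print()
for v in (195,): print([p[v,u].tolist() for u in range(300,352,2)])
```

```text
146 [202, 213, 209] 148 [202, 212, 208] 150 [180, 188, 188] 152 [18, 59, 83] 154 [17, 59, 83] 156 [19, 62, 83] 158 [12, 61, 82] 160 [16, 61, 84] 162 [17, 70, 99] 164 [22, 88, 121] 166 [20, 100, 138] 168 [44, 106, 141] 170 [45, 48, 47] 172 [46, 47, 44] 174 [51, 52, 53] 176 [118, 120, 123] 178 [120, 119, 120] 180 [120, 122, 125] 182 [118, 120, 121] 184 [118, 120, 120] 186 [117, 116, 117] 188 [117, 118, 117] 190 [116, 116, 118] 192 [115, 117, 117] 194 [77, 77, 80] 196 [58, 58, 57] 198 [63, 63, 63] 200 [61, 63, 62] 202 [61, 62, 62] 204 [64, 65, 65] 206 [64, 62, 65] 208 [62, 64, 61] 210 [92, 98, 98] 212 [137, 153, 157] 214 [139, 150, 155] 
[[119, 132, 136], [137, 154, 157], [138, 154, 158], [105, 120, 129], [60, 60, 61], [63, 61, 62], [62, 65, 63], [63, 63, 65], [59, 61, 61], [68, 67, 67], [63, 63, 63], [59, 60, 60], [64, 64, 66], [59, 56, 58], [75, 75, 78], [61, 62, 63], [59, 62, 60], [63, 62, 64], [89, 91, 91], [63, 63, 65], [62, 62, 63], [63, 62, 65], [80, 89, 92], [137, 151, 156], [135, 151, 155], [126, 144, 147]]
```

```bash
cat >> h.py <<'E'
def captop(d,guess,R=32):
    """top-face centre of the grey cap nearest the guess (world xy), from a wrist picture"""
    u,v=fproj(d,[*guess,.115]); u0,v0=int(max(u-R,0)),int(max(v-R,0))
    q=cv2.medianBlur(d["pixels"],5)[v0:int(v+R),u0:int(u+R)].astype(int); mx,mn=q.max(2),q.min(2)
    m=((mx-mn<9)&(mx>54)&(mx<160)).astype(np.uint8); m=cv2.morphologyEx(m,cv2.MORPH_CLOSE,np.ones((5,5)))
    cs=[c for c in cv2.findContours(m,cv2.RETR_EXTERNAL,cv2.CHAIN_APPROX_NONE)[0] if len(c)>20]
    c=max(cs,key=cv2.contourArea); (x,y),ax,an=cv2.fitEllipse(cv2.convexHull(c))
    return fish(d,x+u0,y+v0,.115)[:2].round(4),np.round(ax,1)
E
python3 - <<'E'
from h import *
d=np.load("w4.npy",allow_pickle=True).item(); print(fish(d,325.5,192.3,.115),captop(d,(.58,-.136)),captop(d,(.57,-.309)))
d=np.load("w2.npy",allow_pickle=True).item()
for g in [(.459,-.108),(.58,-.136),(.57,-.309),(.453,-.268)]: print(captop(d,g))
d=np.load("w5.npy",allow_pickle=True).item()
for g in [(.58,-.136),(.57,-.309)]: print(captop(d,g))
E
```

```text
[ 0.58306419 -0.13621136  0.115     ] (array([ 0.5832, -0.1361]), array([35.8, 37.5])) (array([ 0.5707, -0.3084]), array([25.5, 35.7]))
(array([ 0.4576, -0.1076]), array([33.9, 36. ]))
(array([ 0.5808, -0.1354]), array([33.9, 43.5]))
(array([ 0.5688, -0.3088]), array([23.2, 33. ]))
(array([ 0.452 , -0.2681]), array([27.5, 36.3]))
(array([ 0.5819, -0.1316]), array([27.7, 34.9]))
(array([ 0.5711, -0.3071]), array([14.5, 24.9]))
```

Emit:
{"api": "apply_moves", "payload": {"plan": "-0.2 0.015 -0.035 0 0 0 0; -0.2 0.03 -0.07 0 0 0 0; -0.2 0.045 -0.105 0 0 0 0; -0.2 0.06 -0.14 0 0 0 0; -0.2 0.066 -0.17 0 0 0 0; -0.2 0.066 -0.17 0 0 0 0; -0.2 0.066 -0.17 0 0 0 0"}}

```text
time_s: 15.33
eef_pos: [0.5866, -0.133, 0.2504]
orientation: [-0.0, 0.991, 0.13, 0.0]
wrist_force: [0.1, 0.0, 0.1]
width: 0.053
gripper_force: 0.0
```

```bash
python3 st.py; python3 -c "
from h import *
d=read_camera('wrist'); print(captop(d,(.583,-.136)),captop(d,(.57,-.309)))"
```

```text
15.3333 [ 0.5866 -0.133   0.2504] az -75.01 F [0.1 0.  0.1] T [0.   0.12 0.04] w 0.053 [-0.42  0.47  1.14  0.    1.53  0.89]
(array([ 0.5834, -0.1361]), array([34.4, 35.6])) (array([ 0.5737, -0.3037]), array([31.7, 38.9]))
```

Emit:
{"api": "apply_moves", "payload": {"plan": "-0.2 -0.0033 -0.003 -0.04 0 0 0; -0.2 -0.0033 -0.003 -0.08 0 0 0; -0.2 -0.0033 -0.003 -0.12 0 0 0; -0.2 -0.0033 -0.003 -0.14 0 0 0; -0.2 -0.0033 -0.003 -0.1565 0 0 0; -0.2 -0.0033 -0.003 -0.1565 0 0 0; 1 -0.0033 -0.003 -0.1565 0 0 0; 1 -0.0033 -0.003 -0.1565 0 0 0; 1 -0.0033 -0.003 -0.1565 0 0 0; 1 -0.0033 -0.003 -0.1565 0 0 0", "grip_force": 25}}

```text
time_s: 16.22
eef_pos: [0.5831, -0.1355, 0.0958]
orientation: [0.001, 0.991, 0.131, 0.001]
wrist_force: [-0.0, 0.5, 4.5]
width: 0.0334
gripper_force: 24.9
```

Emit:
{"api": "apply_moves", "payload": {"plan": "1 0 0 0.03 0 0 0; 1 0 0 0.07 0 0 0; 1 0 0 0.105 0 0 0; 1 -0.01 0.04 0.105 0 0 0; 1 -0.02 0.08 0.105 0 0 0; 1 -0.03 0.12 0.105 0 0 0; 1 -0.04 0.16 0.105 0 0 0; 1 -0.05 0.2 0.105 0 0 0; 1 -0.06 0.225 0.105 0 0 0; 1 -0.0715 0.242 0.105 0 0 0"}}

```text
time_s: 17.05
eef_pos: [0.51, 0.1091, 0.1999]
orientation: [-0.0, 0.991, 0.132, 0.001]
wrist_force: [0.4, -0.9, -1.4]
width: 0.0333
gripper_force: 24.9
```

Emit:
{"api": "apply_moves", "payload": {"plan": "1 0 0 0 0 0 0; 1 0 0 0 0 0 0; 1 0 0 0 0 0 0"}}

```text
time_s: 17.3
eef_pos: [0.5113, 0.106, 0.1996]
orientation: [0.0, 0.991, 0.131, 0.0]
wrist_force: [-0.2, -0.9, -0.9]
width: 0.0335
gripper_force: 24.9
```

```bash
python3 st.py
```

```text
17.3 [0.5113 0.106  0.1996] az -74.96 F [-0.2 -0.9 -0.9] T [-0.03  0.16  0.  ] w 0.0335 [-0.02  0.37  1.46 -0.    1.31  1.29]
```

Emit:
{"api": "apply_moves", "payload": {"plan": "1 0.0008 0 -0.015 0 0 0; 1 0.0008 0 -0.025 0 0 0; 1 0.0008 0 -0.035 0 0 0; 1 0.0008 0 -0.045 0 0 0; 1 0.0008 0 -0.055 0 0 0"}}

```text
time_s: 17.72
eef_pos: [0.5226, 0.1065, 0.1551]
orientation: [0.001, 0.991, 0.13, 0.018]
wrist_force: [14.7, 13.2, 42.7]
width: 0.0422
gripper_force: 31.1
```

Emit:
{"api": "apply_moves", "payload": {"plan": "1 0 0 -0.01 0 0 0; 1 0 0 -0.018 0 0 0; 1 0 0 -0.024 0 0 0; 1 0 0 -0.028 0 0 0; 1 0 0 -0.030 0 0 0; 1 0 0 -0.030 0 0 0"}}

```text
time_s: 18.22
eef_pos: [0.5143, 0.105, 0.1178]
orientation: [0.001, 0.991, 0.13, 0.004]
wrist_force: [-5.4, -1.9, 26.4]
width: 0.0443
gripper_force: 25.6
```

The width of 44 mm means the can met the rim and the jaws slid down onto the shoulder. I'll let go, rise and measure it.

Emit:
{"api": "apply_moves", "payload": {"plan": "-0.4 0 0 0.003 0 0 0; -0.4 0 0 0.003 0 0 0; -0.4 0 0 0.003 0 0 0; -0.4 0 0 0.03 0 0 0; -0.4 0 0 0.06 0 0 0; -0.4 0 0 0.1 0 0 0; -0.4 0 0 0.13 0 0 0; -0.4 0 0 0.13 0 0 0; -0.4 0 0 0.13 0 0 0"}}

```text
time_s: 18.97
eef_pos: [0.5121, 0.1061, 0.2448]
orientation: [0.0, 0.991, 0.131, 0.001]
wrist_force: [0.2, 0.9, -0.4]
width: 0.0618
gripper_force: 0.0
```

```bash
python3 st.py
python3 - <<'E'
from h import *
d=read_camera('wrist'); np.save("w6.npy",d,allow_pickle=True)
crop(d,"w6",160,20,480,260,2.4)
for z in (.14,.15): 
    print(z,((fproj(d,[.5122,.106,z])-[160,20]+.5)*2.4).round(1),((fproj(d,[.5762,.042,z])-[160,20]+.5)*2.4).round(1))
print(((fproj(d,[.5122,.106,.08])-[160,20]+.5)*2.4).round(1))
E
```

```text
18.9667 [0.5121 0.1061 0.2448] az -74.97 F [ 0.2  0.9 -0.4] T [-0.01  0.13 -0.03] w 0.0618 [-0.02  0.33  1.38 -0.    1.43  1.29]
0.14 [396.9 441.9] [629.8 313.8]
0.15 [397.1 451.1] [639.1 318.1]
[396.  398.4]
```

View pics/w6.png

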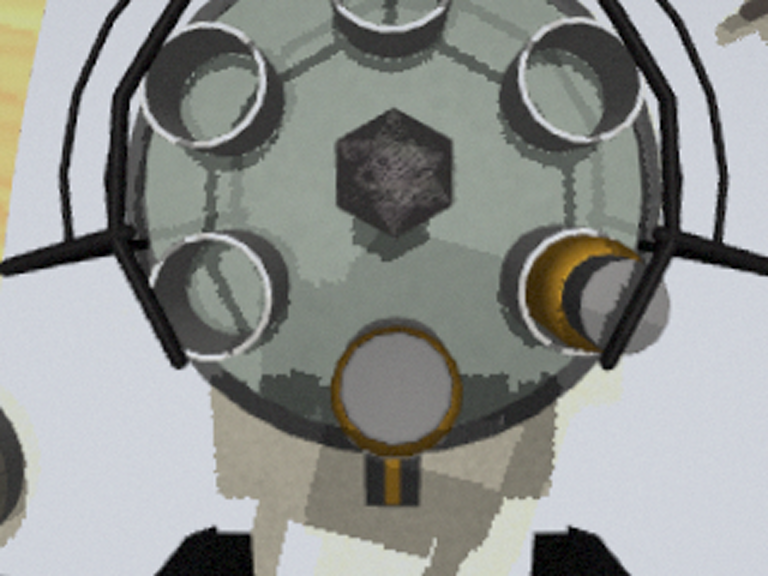

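The crop shows the front can leaning inward at the rim: cap face at (397,386), gold ring centred at (396,391), and bigger than a seated can would look. So it isn't home. I'll work out its axis and regrip along it.

Run:
```python
from h import *
d=np.load("w6.npy",allow_pickle=True).item(); p=d["pixels"]; M=d["camera_from_world"]; o=-M[:3,:3].T@M[:3,3]
f=200/np.tan(np.radians(d["fovy"])/2)
# cap top face and cap+gold ring, by masks near the can
R=cv2.medianBlur(p,3)[145:230,280:370]; hsv=cv2.cvtColor(R,cv2.COLOR_BGR2HSV)
gold=((hsv[...,0]>8)&(hsv[...,0]<28)&(hsv[...,1]>110)).astype(np.uint8)
q=R.astype(int); cap=((q.max(2)-q.min(2)<9)&(q.max(2)>100)&(q.max(2)<170)).astype(np.uint8)
yy,xx=np.mgrid[:85,:90]; cap[(xx-45.5)**2+(yy-35.5)**2>27**2]=0
gold[(xx-45.5)**2+(yy-37)**2>31**2]=0
def ell(m): return cv2.fitEllipse(cv2.convexHull(cv2.findNonZero(m)))
def rayd(u,v):
    w=fish(d,u,v,0)-o; return w/np.linalg.norm(w)
E=[]
for m,r in ((cap,.017),(gold,.023)):
    (x,y),a,_=ell(m); D=r/np.tan(np.mean(a)/2/f); print((x+280,y+145),a,D); E.append((x+280,y+145,D))
P=o+rayd(*E[0][:2])*E[0][2]; Q=o+rayd(*E[1][:2])*(E[0][2]+.037)
print("cam",o,"captop",P,"ring",Q); ax=(P-Q)/np.linalg.norm(P-Q); print("axis",ax,"tilt",np.degrees(np.arccos(ax[2])),"az",np.degrees(np.arctan2(ax[1],ax[0]))); print("foot",P-.115*ax)
```

```text
(326.12641525268555, 180.2401123046875) (44.40021514892578, 50.954036712646484) 0.22042502244789736
(324.70914459228516, 183.44594192504883) (54.31944274902344, 55.779876708984375) 0.2581122117494802
cam [0.58565339 0.12747117 0.38098226] captop [0.5373376  0.11205968 0.16647057] ring [0.52641802 0.1099356  0.13107964]
axis [0.29434364 0.05725564 0.95398303] tilt 17.4492311529556 az 11.007695927568292
foot [0.50348808 0.10547528 0.05676253]
```

Emit:
{"api": "apply_moves", "payload": {"plan": "-0.2 0.02 0.004 0 -1.5 5.5 0; -0.2 0.03 0.006 -0.01 -3 11 0; -0.2 0.034 0.0075 -0.03 -4.4 16.4 0; -0.2 0.034 0.0075 -0.05 -4.4 16.4 0; -0.2 0.034 0.0075 -0.05 -4.4 16.4 0; -0.2 0.034 0.0075 -0.05 -4.4 16.4 0"}}

```text
time_s: 19.52
eef_pos: [0.545, 0.1138, 0.1924]
orientation: [0.019, 0.98, 0.13, -0.149]
wrist_force: [-1.2, 0.8, 0.9]
width: 0.0528
gripper_force: 0.0
```

```bash
python3 st.py
python3 - <<'E'
from h import *
from scipy.spatial.transform import Rotation as R
s=arm.sense(); o=s["orientation"]; print("tool z",R.from_quat([*o[1:],o[0]]).as_matrix()[:,2])
d=read_camera('wrist'); np.save("w7.npy",d,allow_pickle=True)
q=cv2.medianBlur(d["pixels"],5); hsv=cv2.cvtColor(q,cv2.COLOR_BGR2HSV)
print(fproj(d,[.5373,.1121,.1665]))
u,v=fproj(d,[.5373,.1121,.1665]).astype(int); print("row prof",[q[v,k].tolist() for k in range(u-50,u+51,5)]); print("col",[q[k,u].tolist() for k in range(v-60,v+41,5)])
E
```

```text
19.5167 [0.545  0.1138 0.1924] az -74.94 F [-1.2  0.8  0.9] T [-0.03  0.    0.04] w 0.0528 [ 0.02  0.57  1.17 -0.07  1.7   1.33]
tool z [-0.28648187 -0.0755818  -0.95509975]
[324.94013157 244.78900514]
row prof [[130, 146, 149], [128, 141, 146], [130, 142, 147], [127, 140, 144], [117, 127, 133], [76, 76, 77], [76, 77, 76], [77, 76, 77], [76, 77, 76], [76, 76, 77], [76, 77, 77], [77, 76, 77], [76, 76, 76], [76, 77, 77], [75, 77, 77], [76, 76, 76], [240, 239, 237], [244, 240, 237], [243, 240, 237], [243, 239, 237], [134, 129, 126]]
col [[22, 69, 93], [23, 69, 94], [24, 76, 102], [29, 86, 116], [43, 75, 94], [55, 54, 55], [55, 55, 55], [56, 56, 56], [97, 97, 99], [77, 77, 78], [77, 77, 77], [77, 76, 76], [76, 77, 77], [76, 76, 77], [76, 76, 77], [75, 75, 76], [135, 137, 137], [136, 137, 138], [225, 239, 237], [224, 238, 237], [224, 238, 237]]
```

Emit:
{"api": "apply_moves", "payload": {"plan": "-0.2 -0.007 -0.0015 -0.023 0 0 0; -0.2 -0.014 -0.003 -0.046 0 0 0; -0.2 -0.014 -0.003 -0.046 0 0 0; -0.2 -0.014 -0.003 -0.046 0 0 0; 1 -0.014 -0.003 -0.046 0 0 0; 1 -0.014 -0.003 -0.046 0 0 0; 1 -0.014 -0.003 -0.046 0 0 0; 1 -0.014 -0.003 -0.046 0 0 0", "grip_force": 35}}

```text
time_s: 20.23
eef_pos: [0.5323, 0.1109, 0.1494]
orientation: [0.019, 0.981, 0.13, -0.145]
wrist_force: [1.1, 0.0, 5.2]
width: 0.0332
gripper_force: 36.6
```

Emit:
{"api": "apply_moves", "payload": {"plan": "1 0.003 0.001 0.01 0 0 0; 1 0.006 0.002 0.02 0 0 0; 1 0.009 0.003 0.03 0 0 0; 1 0.012 0.004 0.04 0 0 0; 1 0.015 0.005 0.05 0 0 0; 1 0.018 0.006 0.06 0 0 0; 1 0.018 0.006 0.07 0 0 0; 1 0.018 0.006 0.07 0 0 0"}}

```text
time_s: 20.9
eef_pos: [0.5502, 0.1171, 0.2201]
orientation: [0.019, 0.981, 0.13, -0.145]
wrist_force: [1.1, 1.0, -1.0]
width: 0.0333
gripper_force: 36.5
```

```bash
python3 st.py
```

```text
20.9 [0.5502 0.1171 0.2201] az -74.94 F [ 1.1  1.  -1. ] T [ 0.05 -0.08 -0.03] w 0.0333 [ 0.03  0.55  1.11 -0.07  1.76  1.33]
```

Emit:
{"api": "apply_moves", "payload": {"plan": "1 -0.005 -0.001 0 0.6 -2.1 0; 1 -0.01 -0.003 0 1.1 -4.1 0; 1 -0.015 -0.004 0 1.7 -6.2 0; 1 -0.02 -0.006 0 2.2 -8.2 0; 1 -0.025 -0.007 0 2.8 -10.3 0; 1 -0.03 -0.009 -0.005 3.3 -12.4 0; 1 -0.035 -0.01 -0.01 3.9 -14.4 0; 1 -0.038 -0.011 -0.015 4.4 -16.4 0; 1 -0.038 -0.011 -0.021 4.4 -16.4 0; 1 -0.038 -0.011 -0.021 4.4 -16.4 0"}}

```text
time_s: 21.73
eef_pos: [0.5108, 0.1059, 0.1962]
orientation: [-0.0, 0.991, 0.131, -0.002]
wrist_force: [-0.3, 1.1, -1.1]
width: 0.0334
gripper_force: 36.5
```

```bash
cat >> h.py <<'E'
def held(d):
    """gold body of a held can: far (foot) edge row, side columns at mid, rows"""
    hsv=cv2.cvtColor(cv2.medianBlur(d["pixels"],3),cv2.COLOR_BGR2HSV)
    m=((hsv[...,0]>8)&(hsv[...,0]<28)&(hsv[...,1]>110)).astype(np.uint8); m[:,:270]=0; m[:,380:]=0; m[300:]=0; m[:150]=0
    n,l,s,c=cv2.connectedComponentsWithStats(m); k=1+s[1:,4].argmax(); return s[k].tolist(),c[k].round(1)
E
python3 st.py
python3 - <<'E'
from h import *
print("ref",held(np.load("w3.npy",allow_pickle=True).item()))
d=read_camera('wrist'); np.save("w8.npy",d,allow_pickle=True); print(held(d))
E
```

```text
21.7333 [0.5108 0.1059 0.1962] az -74.96 F [-0.3  1.1 -1.1] T [-0.06  0.17  0.01] w 0.0334 [-0.02  0.38  1.46 -0.    1.31  1.29]
ref ([285, 186, 77, 72, 3257], array([323.9, 218.5]))
([284, 179, 79, 74, 3504], array([324.2, 213.4]))
```

Run:
```python
from h import *
u=np.array([np.cos(np.radians(15)),np.sin(np.radians(15)),0])
for n,tc in (("w3",[.51196,.1055,.19898]),("w8",[.5108,.1059,.1962])):
    d=np.load(n+".npy",allow_pickle=True).item(); M=d["camera_from_world"]; o=-M[:3,:3].T@M[:3,3]; print(n,"cam-tcp",(o-tc).round(4))
    for h in (.092,.094,.096):
        ft=np.array(tc)-[0,0,h]
        print(h,"foot far",fproj(d,ft+.021*u).round(1),"4mm up",fproj(d,ft+.023*u+[0,0,.004]).round(1),"cap far/near",fproj(d,ft+[0,0,.115]+.017*u).round(1),fproj(d,ft+[0,0,.115]-.017*u).round(1),"cap base",fproj(d,ft+[0,0,.085]+.017*u).round(1))
    q=cv2.medianBlur(d["pixels"],3); print([(k,int(q[k,323].max()),int(q[k,323].max())-int(q[k,323].min())) for k in range(170,312,3)])
```

```text
w3 cam-tcp [0.0737 0.0218 0.1359]
0.092 foot far [325.1 182.1] 4mm up [325.1 180.8] cap far/near [326.8 258.6] [325.9 322.4] cap base [326.1 230.5]
0.094 foot far [325.1 181.5] 4mm up [325.1 180.2] cap far/near [326.8 256.4] [325.9 319.8] cap base [326.1 229. ]
0.096 foot far [325.1 180.9] 4mm up [325.1 179.6] cap far/near [326.7 254.2] [325.8 317.1] cap base [326.1 227.5]
[(170, 189, 4), (173, 146, 9), (176, 121, 9), (179, 79, 4), (182, 79, 6), (185, 79, 11), (188, 91, 69), (191, 90, 69), (194, 91, 72), (197, 91, 70), (200, 91, 71), (203, 90, 72), (206, 94, 69), (209, 93, 70), (212, 94, 71), (215, 94, 71), (218, 93, 73), (221, 105, 80), (224, 112, 86), (227, 97, 77), (230, 104, 81), (233, 112, 85), (236, 65, 24), (239, 48, 1), (242, 49, 2), (245, 49, 2), (248, 48, 2), (251, 47, 1), (254, 49, 1), (257, 50, 3), (260, 53, 1), (263, 72, 0), (266, 71, 1), (269, 71, 1), (272, 71, 1), (275, 70, 2), (278, 69, 1), (281, 73, 3), (284, 71, 1), (287, 70, 2), (290, 71, 1), (293, 70, 1), (296, 70, 1), (299, 70, 1), (302, 42, 3), (305, 42, 3), (308, 44, 1), (311, 48, 1)]
w8 cam-tcp [0.0742 0.0214 
[... 353 characters left out ...]
70, 140, 6), (173, 80, 4), (176, 80, 5), (179, 87, 39), (182, 95, 74), (185, 96, 74), (188, 97, 77), (191, 98, 75), (194, 98, 75), (197, 99, 74), (200, 99, 73), (203, 100, 76), (206, 100, 80), (209, 101, 80), (212, 102, 77), (215, 105, 80), (218, 121, 95), (221, 138, 106), (224, 146, 113), (227, 108, 83), (230, 115, 89), (233, 52, 5), (236, 50, 2), (239, 50, 0), (242, 50, 2), (245, 51, 1), (248, 50, 3), (251, 50, 0), (254, 51, 2), (257, 51, 1), (260, 70, 2), (263, 71, 1), (266, 70, 2), (269, 70, 1), (272, 71, 1), (275, 71, 2), (278, 70, 0), (281, 71, 1), (284, 71, 1), (287, 70, 1), (290, 69, 2), (293, 69, 0), (296, 69, 2), (299, 69, 2), (302, 38, 2), (305, 40, 3), (308, 43, 1), (311, 47, 2)]
```

The can is now upright and centred in the grip: foot edge at row 179 against 180 predicted. I'll insert it.

Emit:
{"api": "apply_moves", "payload": {"plan": "1 0.0012 0 -0.008 0 0 0; 1 0.0012 0 -0.016 0 0 0; 1 0.0012 0 -0.022 0 0 0; 1 0.0012 0 -0.028 0 0 0; 1 0.0012 0 -0.034 0 0 0"}}

```text
time_s: 22.2
eef_pos: [0.5127, 0.106, 0.1623]
orientation: [-0.0, 0.991, 0.131, -0.001]
wrist_force: [-0.7, -0.2, 0.0]
width: 0.0333
gripper_force: 36.6
```

Emit:
{"api": "apply_moves", "payload": {"plan": "1 0 0 -0.01 0 0 0; 1 0 0 -0.02 0 0 0; 1 0 0 -0.03 0 0 0; 1 0 0 -0.036 0 0 0; 1 0 0 -0.042 0 0 0; 1 0 0 -0.046 0 0 0; 1 0 0 -0.047 0 0 0; 1 0 0 -0.047 0 0 0"}}

```text
time_s: 22.87
eef_pos: [0.5138, 0.1059, 0.1178]
orientation: [0.0, 0.991, 0.131, 0.002]
wrist_force: [-2.4, 0.4, 9.3]
width: 0.0334
gripper_force: 37.4
```

Emit:
{"api": "apply_moves", "payload": {"plan": "1 0 0 -0.002 0 0 0; 1 0 0 -0.002 0 0 0; -0.2 0 0 0 0 0 0; -0.2 0 0 0 0 0 0; -0.2 0 0 0 0 0 0; -0.2 0 0 0.04 0 0 0; -0.2 0 0 0.08 0 0 0; -0.2 0.04 0.01 0.08 0 0 0; -0.2 0.08 0.02 0.08 0 0 0; -0.2 0.0877 0.023 0.08 0 0 0"}}

```text
time_s: 23.7
eef_pos: [0.6046, 0.1296, 0.1961]
orientation: [0.0, 0.991, 0.131, 0.002]
wrist_force: [-0.4, -0.1, -1.1]
width: 0.0527
gripper_force: 0.0
```

Emit:
{"api": "apply_moves", "payload": {"plan": "-0.2 0 0 -0.03 0 0 0; -0.2 0 0 -0.063 0 0 0; -0.2 0 0 -0.063 0 0 0; 1 0 0 -0.063 0 0 0; 1 0 0 -0.063 0 0 0; 1 0 0 -0.063 0 0 0; 1 0 0 -0.063 0 0 0", "grip_force": 55}}

```text
time_s: 24.28
eef_pos: [0.6013, 0.1294, 0.1353]
orientation: [-0.0, 0.991, 0.131, 0.002]
wrist_force: [0.2, 2.6, 3.2]
width: 0.0356
gripper_force: 55.0
```

```bash
python3 st.py
```

```text
24.2833 [0.6013 0.1294 0.1353] az -74.94 F [0.2 2.6 3.2] T [ 0.29  0.11 -0.07] w 0.0356 [0.02 0.59 1.28 0.   1.27 1.33]
```

Emit:
{"api": "apply_moves", "payload": {"plan": "1 -0.0005 0 0 0 0 5; 1 -0.001 0 0 0 0 10; 1 -0.0015 0 0 0 0 15; 1 -0.0015 0 0 0 0 20; 1 -0.0015 0 0 0 0 25; 1 -0.0015 0 0 0 0 30; 1 -0.0015 0 0 0 0 35; 1 -0.0015 0 0 0 0 40; 1 -0.0015 0 0 0 0 45; 1 -0.0015 0 0 0 0 50"}}

```text
time_s: 25.12
eef_pos: [0.5997, 0.1312, 0.1353]
orientation: [-0.001, 0.842, 0.54, 0.003]
wrist_force: [-0.1, 12.0, 4.5]
width: 0.0356
gripper_force: 55.0
```

Emit:
{"api": "apply_moves", "payload": {"plan": "1 0 0 0 0 0 4; 1 0 0 0 0 0 8; 1 0 0 0 0 0 10; 1 0 0 0 0 0 10; 1 0 0 0 0 0 10"}}

```text
time_s: 25.53
eef_pos: [0.5992, 0.1314, 0.1353]
orientation: [-0.001, 0.793, 0.61, 0.002]
wrist_force: [-1.5, 12.5, 3.8]
width: 0.0357
gripper_force: 55.0
```

```bash
python3 st.py
```

```text
25.5333 [0.5992 0.1314 0.1353] az -14.86 F [-1.5 12.5  3.8] T [ 1.85  0.45 -0.01] w 0.0357 [0.02 0.58 1.28 0.   1.27 0.28]
```

Emit:
{"api": "apply_moves", "payload": {"plan": "-0.2 0 0 0 0 0 0; -0.2 0 0 0 0 0 0; -0.2 0 0 0 0 0 0; -0.2 0 0 0.04 0 0 0; -0.2 0 0 0.08 0 0 0; -0.2 0 0 0.11 0 0 -6; -0.2 -0.01 -0.03 0.11 0 0 -13; -0.2 -0.02 -0.06 0.11 0 0 -20; -0.2 -0.03 -0.09 0.11 0 0 -27; -0.2 -0.04 -0.12 0.11 0 0 -34"}}

```text
time_s: 26.37
eef_pos: [0.5584, 0.0075, 0.2437]
orientation: [0.0, 0.938, 0.348, 0.0]
wrist_force: [1.5, -0.5, 0.0]
width: 0.0529
gripper_force: 0.0
```

Emit:
{"api": "apply_moves", "payload": {"plan": "-0.2 -0.01 -0.035 0 0 0 -7; -0.2 -0.03 -0.07 0 0 0 -14; -0.2 -0.05 -0.105 0 0 0 -20; -0.2 -0.065 -0.14 0 0 0 -26; -0.2 -0.08 -0.175 0 0 0 -26; -0.2 -0.095 -0.21 0 0 0 -26; -0.2 -0.107 -0.245 0 0 0 -26; -0.2 -0.107 -0.277 0 0 0 -26; -0.2 -0.107 -0.277 0 0 0 -26; -0.2 -0.107 -0.277 0 0 0 -26"}}

```text
time_s: 27.2
eef_pos: [0.4516, -0.2694, 0.2432]
orientation: [0.0, 0.992, 0.13, -0.0]
wrist_force: [-0.4, 0.8, -0.5]
width: 0.0527
gripper_force: 0.0
```

```bash
python3 st.py
python3 - <<'E'
from h import *
d=read_camera('wrist'); np.save("w9.npy",d,allow_pickle=True); t=read_camera("top"); np.save("t9.npy",t,allow_pickle=True)
print(captop(d,(.452,-.268)),captop(d,(.571,-.308)))
E
```

```text
27.2 [ 0.4516 -0.2694  0.2432] az -75.11 F [-0.4  0.8 -0.5] T [0.03 0.09 0.06] w 0.0527 [-0.76  0.34  1.37 -0.    1.43  0.55]Traceback (most recent call last):
  File "<stdin>", line 3, in <module>
  File "h.py", line 42, in captop
    c=max(cs,key=cv2.contourArea); (x,y),ax,an=cv2.fitEllipse(cv2.convexHull(c))
ValueError: max() iterable argument is empty
```

Run:
```python
from h import *
for n,f in (("w9",fish),("t9",onz),("t4",onz)):
    d=np.load(n+".npy",allow_pickle=True).item(); hsv=cv2.cvtColor(cv2.medianBlur(d["pixels"],3),cv2.COLOR_BGR2HSV)
    m=((hsv[...,0]>8)&(hsv[...,0]<24)&(hsv[...,1]>140)).astype(np.uint8)
    k,l,s,c=cv2.connectedComponentsWithStats(m)
    for i in range(1,k):
        if 60<s[i,4]<3000: print(n,s[i].tolist(),f(d,*c[i],.045)[:2].round(3))
d=np.load("w9.npy",allow_pickle=True).item(); print(fproj(d,[.452,-.268,.115]),fproj(d,[.571,-.308,.115]))
```

```text
w9 [70, 4, 39, 40, 887] [0.581 0.077]
w9 [367, 62, 46, 44, 822] [ 0.564 -0.305]
w9 [85, 106, 5, 20, 75] [0.459 0.056]
w9 [269, 114, 44, 43, 512] [ 0.498 -0.228]
w9 [195, 284, 20, 53, 563] [ 0.225 -0.152]
w9 [432, 284, 20, 53, 558] [ 0.313 -0.481]
w9 [227, 334, 297, 33, 2188] [ 0.218 -0.442]
w9 [0, 346, 40, 51, 800] [-0.395  0.543]
w9 [33, 389, 10, 11, 63] [-0.438  0.438]
t9 [61, 131, 37, 17, 219] [0.745 0.749]
t9 [87, 333, 29, 18, 80] [0.124 0.638]
t9 [527, 346, 63, 54, 991] [ 0.015 -0.699]
t4 [61, 131, 36, 17, 224] [0.744 0.75 ]
t4 [84, 320, 32, 31, 132] [0.137 0.66 ]
t4 [531, 346, 59, 54, 902] [ 0.017 -0.704]
[323.28174992 194.53599463] [404.53088426  77.09214266]
```

Can B was knocked aside, so I'll measure it again near (0.49,-0.23).

Run:
```python
from h import *
d=np.load("w9.npy",allow_pickle=True).item()
for g in ((.495,-.228),(.49,-.23),(.566,-.307)):
    try: print(captop(d,g))
    except Exception as e: print(e)
# front tube: mask-free check of rack - rim of tubes
crop(d,"w9",0,0,640,300,1.25)
```

```text
(array([ 0.4907, -0.2218]), array([37.1, 40.9]))
(array([ 0.4907, -0.2218]), array([37.1, 40.9]))
(array([ 0.569 , -0.3125]), array([34.8, 41.2]))
```

View pics/w9.png

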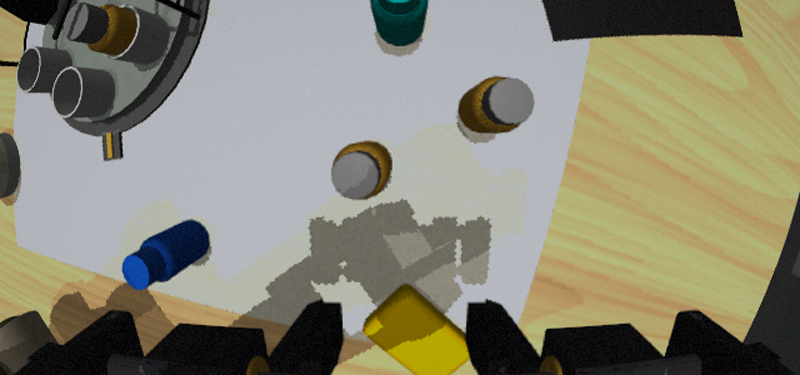

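The last picture shows B upright at (355,175), the other can (D) at (510,101), and an empty tube at the pointer (83,92). I'll move over B and remeasure.

Emit:
{"api": "apply_moves", "payload": {"plan": "-0.2 0.02 0.025 0 0 0 0; -0.2 0.039 0.047 0 0 0 0; -0.2 0.039 0.047 0 0 0 0; -0.2 0.039 0.047 0 0 0 0; -0.2 0.039 0.047 0 0 0 0"}}

```text
time_s: 27.72
eef_pos: [0.491, -0.2203, 0.2434]
orientation: [0.0, 0.991, 0.132, -0.0]
wrist_force: [-0.8, -0.4, 0.1]
width: 0.0529
gripper_force: 0.0
```

```bash
python3 st.py
python3 - <<'E'
from h import *
d=read_camera('wrist'); np.save("w10.npy",d,allow_pickle=True)
print(captop(d,(.491,-.222)),captop(d,(.569,-.31)))
u,v=fproj(d,[.491,-.222,.115]).astype(int); q=cv2.medianBlur(d["pixels"],3); print(u,v,[(k,int(q[k,u].max()),int(q[k,u].max())-int(q[k,u].min())) for k in range(v-40,v+31,2)])
E
```

```text
27.7167 [ 0.491  -0.2203  0.2434] az -74.85 F [-0.8 -0.4  0.1] T [-0.02  0.14 -0.02] w 0.0529 [-0.64  0.36  1.34 -0.    1.44  0.66]
(array([ 0.4907, -0.2221]), array([33.8, 36.8])) (array([ 0.57  , -0.3116]), array([32.2, 37.3]))
326 195 [(155, 74, 60), (157, 75, 61), (159, 77, 59), (161, 75, 56), (163, 76, 60), (165, 84, 68), (167, 106, 83), (169, 129, 101), (171, 138, 105), (173, 51, 10), (175, 40, 2), (177, 38, 2), (179, 54, 2), (181, 58, 1), (183, 56, 2), (185, 56, 2), (187, 56, 0), (189, 57, 1), (191, 57, 1), (193, 55, 1), (195, 54, 0), (197, 55, 1), (199, 55, 0), (201, 56, 3), (203, 55, 1), (205, 54, 1), (207, 54, 1), (209, 56, 2), (211, 54, 0), (213, 80, 8), (215, 121, 13), (217, 114, 14), (219, 109, 14), (221, 109, 13), (223, 108, 13), (225, 110, 13)]
```

Emit:
{"api": "apply_moves", "payload": {"plan": "-0.2 -0.0005 -0.0018 -0.04 0 0 0; -0.2 -0.0005 -0.0018 -0.08 0 0 0; -0.2 -0.0005 -0.0018 -0.12 0 0 0; -0.2 -0.0005 -0.0018 -0.135 0 0 0; -0.2 -0.0005 -0.0018 -0.1475 0 0 0; -0.2 -0.0005 -0.0018 -0.1475 0 0 0; -0.2 -0.0005 -0.0018 -0.1475 0 0 0; 1 -0.0005 -0.0018 -0.1475 0 0 0; 1 -0.0005 -0.0018 -0.1475 0 0 0; 1 -0.0005 -0.0018 -0.1475 0 0 0", "grip_force": 40}}

```text
time_s: 28.6
eef_pos: [0.4908, -0.2231, 0.0967]
orientation: [0.001, 0.991, 0.131, 0.001]
wrist_force: [-0.2, 0.2, 0.1]
width: 0.035
gripper_force: 0.0
```

Emit:
{"api": "apply_moves", "payload": {"plan": "1 0 0 0 0 0 0; 1 0 0 0 0 0 0; 1 0 0 0.015 0 0 0; 1 0 0 0.035 0 0 0; 1 0 0 0.055 0 0 0; 1 0 0 0.075 0 0 0; 1 0 0 0.09 0 0 0; 1 0 0 0.1 0 0 0; 1 0 0.01 0.1 0 0 0; 1 0 0.03 0.1 0 0 0"}}

```text
time_s: 29.43
eef_pos: [0.4905, -0.1933, 0.1955]
orientation: [0.0, 0.992, 0.13, 0.0]
wrist_force: [0.2, 0.7, -1.6]
width: 0.033
gripper_force: 40.0
```

```bash
python3 st.py
python3 - <<'E'
from h import *
d=read_camera('wrist'); np.save("w11.npy",d,allow_pickle=True); print(held(d))
E
```

```text
29.4333 [ 0.4905 -0.1933  0.1955] az -75.06 F [ 0.2  0.7 -1.6] T [0.02 0.19 0.02] w 0.033 [-0.6   0.38  1.45 -0.    1.31  0.71]
([284, 181, 78, 70, 3182], array([323.1, 213.3]))
```

Emit:
{"api": "apply_moves", "payload": {"plan": "1 0.001 0.02 0 0 0 0; 1 0.003 0.045 0 0 0 0; 1 0.005 0.075 0 0 0 0; 1 0.008 0.105 0 0 0 0; 1 0.01 0.135 0 0 0 0; 1 0.012 0.165 0 0 0 0; 1 0.014 0.195 0 0 0 0; 1 0.016 0.225 0 0 0 0; 1 0.018 0.25 0 0 0 0; 1 0.02 0.27 0 0 0 0"}}

```text
time_s: 30.32
eef_pos: [0.5096, 0.0797, 0.1949]
orientation: [-0.0, 0.991, 0.132, -0.001]
wrist_force: [-0.2, 0.2, -1.0]
width: 0.0335
gripper_force: 40.0
```

Emit:
{"api": "apply_moves", "payload": {"plan": "1 0.001 0.015 0 0 0 0; 1 0.0017 0.024 0 0 0 0; 1 0.0017 0.029 0 0 0 0; 1 0.0017 0.029 0 0 0 0; 1 0.0017 0.029 0 0 0 0"}}

```text
time_s: 30.73
eef_pos: [0.5121, 0.1059, 0.1955]
orientation: [0.0, 0.991, 0.131, -0.0]
wrist_force: [0.2, -0.2, -1.6]
width: 0.0331
gripper_force: 40.0
```

```bash
python3 st.py
python3 - <<'E'
from h import *
d=read_camera('wrist'); np.save("w12.npy",d,allow_pickle=True); print(held(d))
q=cv2.medianBlur(d["pixels"],3); print([(k,int(q[k,323].max()),int(q[k,323].max())-int(q[k,323].min())) for k in list(range(140,190,2))+list(range(250,268,2))])
u=np.array([np.cos(np.radians(15)),np.sin(np.radians(15)),0]); c=np.array([.5122,.106,.08]); print("rim far pred",fproj(d,c+.0275*u),fproj(d,c+.0245*u))
E
```

```text
30.7333 [0.5121 0.1059 0.1955] az -74.94 F [ 0.2 -0.2 -1.6] T [-0.04  0.16  0.01] w 0.0331 [-0.02  0.38  1.46 -0.    1.31  1.29]
([284, 181, 79, 70, 3191], array([323. , 213.2]))
[(140, 151, 9), (142, 150, 9), (144, 150, 9), (146, 150, 9), (148, 150, 9), (150, 149, 10), (152, 148, 9), (154, 147, 9), (156, 147, 9), (158, 110, 3), (160, 88, 3), (162, 89, 4), (164, 90, 2), (166, 89, 2), (168, 158, 4), (170, 203, 4), (172, 109, 4), (174, 81, 5), (176, 82, 6), (178, 81, 6), (180, 83, 20), (182, 94, 71), (184, 94, 72), (186, 94, 72), (188, 93, 70), (250, 49, 0), (252, 53, 1), (254, 70, 3), (256, 74, 1), (258, 70, 1), (260, 70, 0), (262, 72, 1), (264, 70, 0), (266, 70, 0)]
rim far pred [324.66851832 167.48777714] [324.65831611 171.03930557]
```

Emit:
{"api": "apply_moves", "payload": {"plan": "1 0.0005 0 -0.008 0 0 0; 1 0.0005 0 -0.016 0 0 0; 1 0.0005 0 -0.022 0 0 0; 1 0.0005 0 -0.028 0 0 0; 1 0.0005 0 -0.034 0 0 0"}}

```text
time_s: 31.2
eef_pos: [0.5126, 0.106, 0.1609]
orientation: [-0.0, 0.991, 0.131, -0.0]
wrist_force: [0.8, -0.0, -1.1]
width: 0.0332
gripper_force: 40.0
```

Emit:
{"api": "apply_moves", "payload": {"plan": "1 0 0 -0.01 0 0 0; 1 0 0 -0.02 0 0 0; 1 0 0 -0.03 0 0 0; 1 0 0 -0.036 0 0 0; 1 0 0 -0.041 0 0 0; 1 0 0 -0.045 0 0 0; 1 0 0 -0.045 0 0 0; 1 0 0 -0.045 0 0 0"}}

```text
time_s: 31.87
eef_pos: [0.5148, 0.1063, 0.1208]
orientation: [0.001, 0.991, 0.131, 0.004]
wrist_force: [-5.3, 1.0, 31.1]
width: 0.0331
gripper_force: 40.0
```

Emit:
{"api": "apply_moves", "payload": {"plan": "-0.2 0 0 0.003 0 0 0; -0.2 0 0 0.003 0 0 0; -0.2 0 0 0.003 0 0 0; -0.2 0 0 0.04 0 0 0; -0.2 0 0 0.08 0 0 0; -0.2 0.04 0.01 0.08 0 0 0; -0.2 0.08 0.02 0.08 0 0 0; -0.2 0.0872 0.023 0.08 0 0 0; -0.2 0.0872 0.023 0.05 0 0 0; -0.2 0.0872 0.023 0.016 0 0 0"}}

```text
time_s: 32.7
eef_pos: [0.6012, 0.1294, 0.1327]
orientation: [0.0, 0.991, 0.131, 0.002]
wrist_force: [0.9, 0.7, -1.1]
width: 0.0529
gripper_force: 0.0
```

Emit:
{"api": "apply_moves", "payload": {"plan": "-0.2 0 0 0 0 0 0; 1 0 0 0 0 0 0; 1 0 0 0 0 0 0; 1 0 0 0 0 0 0; 1 0 0 0 0 0 5; 1 0 0 0 0 0 10; 1 0 0 0 0 0 15; 1 0 0 0 0 0 20; 1 0 0 0 0 0 25; 1 0 0 0 0 0 30", "grip_force": 55}}

```text
time_s: 33.53
eef_pos: [0.6001, 0.1302, 0.1348]
orientation: [-0.001, 0.923, 0.385, 0.002]
wrist_force: [-2.7, 5.4, 1.6]
width: 0.0352
gripper_force: 55.0
```

Emit:
{"api": "apply_moves", "payload": {"plan": "1 0 0 0 0 0 5; 1 0 0 0 0 0 10; 1 0 0 0 0 0 15; 1 0 0 0 0 0 20; 1 0 0 0 0 0 25; 1 0 0 0 0 0 28; 1 0 0 0 0 0 30; 1 0 0 0 0 0 30; 1 0 0 0 0 0 30"}}

```text
time_s: 34.28
eef_pos: [0.5991, 0.1308, 0.1348]
orientation: [-0.001, 0.793, 0.61, 0.001]
wrist_force: [-6.9, 7.3, 4.5]
width: 0.0354
gripper_force: 55.0
```

```bash
python3 st.py
```

```text
34.2833 [0.5991 0.1308 0.1348] az -14.88 F [-6.9  7.3  4.5] T [1.03 0.97 0.05] w 0.0354 [0.02 0.58 1.28 0.   1.27 0.28]
```

Flush grip, turned to the notch. Next is can D, near (0.570,-0.311).

Emit:
{"api": "apply_moves", "payload": {"plan": "-0.2 0 0 0 0 0 0; -0.2 0 0 0 0 0 0; -0.2 0 0 0 0 0 0; -0.2 0 0 0.04 0 0 0; -0.2 0 0 0.08 0 0 0; -0.2 0 0 0.11 0 0 -6; -0.2 0 -0.03 0.11 0 0 -13; -0.2 0 -0.06 0.11 0 0 -20; -0.2 0 -0.09 0.11 0 0 -27; -0.2 0 -0.12 0.11 0 0 -34"}}

```text
time_s: 35.12
eef_pos: [0.5999, 0.0077, 0.2435]
orientation: [0.0, 0.938, 0.348, 0.001]
wrist_force: [1.2, 0.1, -0.0]
width: 0.0531
gripper_force: 0.0
```

Emit:
{"api": "apply_moves", "payload": {"plan": "-0.2 -0.005 -0.04 0 0 0 -7; -0.2 -0.01 -0.08 0 0 0 -14; -0.2 -0.015 -0.12 0 0 0 -20; -0.2 -0.02 -0.16 0 0 0 -26; -0.2 -0.025 -0.2 0 0 0 -26; -0.2 -0.029 -0.24 0 0 0 -26; -0.2 -0.029 -0.28 0 0 0 -26; -0.2 -0.029 -0.32 0 0 0 -26; -0.2 -0.029 -0.32 0 0 0 -26; -0.2 -0.029 -0.32 0 0 0 -26"}}

```text
time_s: 35.95
eef_pos: [0.5704, -0.313, 0.2425]
orientation: [0.0, 0.992, 0.129, 0.0]
wrist_force: [-0.7, 0.5, 0.4]
width: 0.0528
gripper_force: 0.0
```

```bash
python3 st.py
python3 - <<'E'
from h import *
d=read_camera('wrist'); np.save("w13.npy",d,allow_pickle=True)
print(captop(d,(.57,-.311)))
u,v=fproj(d,[.57,-.311,.115]).astype(int); q=cv2.medianBlur(d["pixels"],3); print(u,v,[(k,int(q[k,u].max()),int(q[k,u].max())-int(q[k,u].min())) for k in range(v-34,v+31,2)])
E
```

```text
35.95 [ 0.5704 -0.313   0.2425] az -75.13 F [-0.7  0.5  0.4] T [ 0.02  0.16 -0.01] w 0.0528 [-0.68  0.57  0.99 -0.    1.58  0.63]
(array([ 0.5713, -0.3133]), array([34.2, 36.2]))
322 195 [(161, 74, 57), (163, 76, 61), (165, 87, 70), (167, 85, 64), (169, 84, 65), (171, 54, 22), (173, 39, 2), (175, 38, 1), (177, 42, 2), (179, 58, 3), (181, 57, 2), (183, 57, 2), (185, 56, 1), (187, 57, 1), (189, 58, 2), (191, 57, 2), (193, 56, 2), (195, 56, 1), (197, 56, 1), (199, 57, 1), (201, 57, 1), (203, 56, 1), (205, 56, 1), (207, 54, 0), (209, 55, 1), (211, 56, 2), (213, 137, 17), (215, 142, 19), (217, 143, 18), (219, 144, 18), (221, 131, 14), (223, 116, 15), (225, 112, 14)]
```

Emit:
{"api": "apply_moves", "payload": {"plan": "-0.2 0.0005 0 -0.04 0 0 0; -0.2 0.0005 0 -0.08 0 0 0; -0.2 0.0005 0 -0.12 0 0 0; -0.2 0.0005 0 -0.135 0 0 0; -0.2 0.0005 0 -0.1465 0 0 0; -0.2 0.0005 0 -0.1465 0 0 0; -0.2 0.0005 0 -0.1465 0 0 0; 1 0.0005 0 -0.1465 0 0 0; 1 0.0005 0 -0.1465 0 0 0; 1 0.0005 0 -0.1465 0 0 0", "grip_force": 40}}

```text
time_s: 36.83
eef_pos: [0.5719, -0.3111, 0.0977]
orientation: [0.001, 0.991, 0.131, 0.001]
wrist_force: [-0.1, -0.7, 0.4]
width: 0.0349
gripper_force: 0.2
```

Emit:
{"api": "apply_moves", "payload": {"plan": "1 0 0 0 0 0 0; 1 0 0 0 0 0 0; 1 0 0 0.015 0 0 0; 1 0 0 0.035 0 0 0; 1 0 0 0.055 0 0 0; 1 0 0 0.075 0 0 0; 1 0 0 0.09 0 0 0; 1 0 0 0.1 0 0 0; 1 0 0.01 0.1 0 0 0; 1 0 0.03 0.1 0 0 0"}}

```text
time_s: 37.67
eef_pos: [0.5711, -0.2815, 0.1955]
orientation: [0.0, 0.992, 0.13, -0.0]
wrist_force: [-0.0, -0.6, -1.4]
width: 0.0332
gripper_force: 39.8
```

Emit:
{"api": "apply_moves", "payload": {"plan": "1 -0.002 0.025 0 0 0 0; 1 -0.006 0.055 0 0 0 0; 1 -0.01 0.085 0 0 0 0; 1 -0.015 0.115 0 0 0 0; 1 -0.02 0.145 0 0 0 0; 1 -0.025 0.175 0 0 0 0; 1 -0.03 0.205 0 0 0 0; 1 -0.035 0.235 0 0 0 0; 1 -0.04 0.265 0 0 0 0; 1 -0.045 0.295 0 0 0 0"}}

```text
time_s: 38.5
eef_pos: [0.5251, 0.0163, 0.1951]
orientation: [-0.0, 0.991, 0.131, -0.001]
wrist_force: [0.8, -0.5, -1.2]
width: 0.0329
gripper_force: 39.8
```

Emit:
{"api": "apply_moves", "payload": {"plan": "1 -0.004 0.03 0 0 0 0; 1 -0.008 0.055 0 0 0 0; 1 -0.011 0.075 0 0 0 0; 1 -0.013 0.088 0 0 0 0; 1 -0.0142 0.094 0 0 0 0; 1 -0.0142 0.094 0 0 0 0; 1 -0.0142 0.094 0 0 0 0; 1 -0.0142 0.094 0 0 0 0"}}

```text
time_s: 39.17
eef_pos: [0.5123, 0.1075, 0.1959]
orientation: [0.0, 0.991, 0.131, -0.0]
wrist_force: [-0.3, -0.2, -0.9]
width: 0.0327
gripper_force: 39.8
```

```bash
python3 st.py
python3 - <<'E'
from h import *
d=read_camera('wrist'); np.save("w14.npy",d,allow_pickle=True); print(held(d))
q=cv2.medianBlur(d["pixels"],3); print([(k,int(q[k,323].max()),int(q[k,323].max())-int(q[k,323].min())) for k in list(range(150,190,2))+list(range(250,268,2))])
u=np.array([np.cos(np.radians(15)),np.sin(np.radians(15)),0]); c=np.array([.5122,.106,.08]); print("rim far pred",fproj(d,c+.0275*u),fproj(d,c+.0245*u))
E
```

```text
39.1667 [0.5123 0.1075 0.1959] az -74.98 F [-0.3 -0.2 -0.9] T [-0.01  0.1  -0.06] w 0.0327 [-0.02  0.38  1.46 -0.    1.31  1.29]
([285, 183, 79, 75, 3251], array([325.3, 215.1]))
[(150, 149, 9), (152, 149, 9), (154, 149, 9), (156, 149, 10), (158, 137, 8), (160, 88, 1), (162, 89, 2), (164, 90, 3), (166, 90, 3), (168, 102, 2), (170, 200, 4), (172, 145, 7), (174, 121, 7), (176, 82, 4), (178, 82, 5), (180, 81, 6), (182, 84, 35), (184, 92, 64), (186, 93, 72), (188, 92, 70), (250, 49, 2), (252, 50, 1), (254, 51, 2), (256, 56, 1), (258, 73, 1), (260, 72, 1), (262, 72, 2), (264, 70, 0), (266, 70, 1)]
rim far pred [326.56239086 168.08549307] [326.5494892  171.62785688]
```

Emit:
{"api": "apply_moves", "payload": {"plan": "1 0.0018 -0.001 -0.008 0 0 0; 1 0.0018 -0.001 -0.016 0 0 0; 1 0.0018 -0.001 -0.022 0 0 0; 1 0.0018 -0.001 -0.028 0 0 0; 1 0.0018 -0.001 -0.034 0 0 0"}}

```text
time_s: 39.63
eef_pos: [0.514, 0.1071, 0.1613]
orientation: [-0.0, 0.991, 0.131, -0.0]
wrist_force: [0.0, -1.1, -1.1]
width: 0.033
gripper_force: 39.8
```

Emit:
{"api": "apply_moves", "payload": {"plan": "1 0 0 -0.01 0 0 0; 1 0 0 -0.02 0 0 0; 1 0 0 -0.03 0 0 0; 1 0 0 -0.036 0 0 0; 1 0 0 -0.041 0 0 0; 1 0 0 -0.045 0 0 0; 1 0 0 -0.045 0 0 0; 1 0 0 -0.045 0 0 0"}}

```text
time_s: 40.3
eef_pos: [0.5161, 0.1069, 0.121]
orientation: [0.001, 0.991, 0.131, 0.004]
wrist_force: [-4.3, -3.1, 27.5]
width: 0.0334
gripper_force: 40.0
```

Seated with 27 N at the same height as the last one. Now the final click.

Emit:
{"api": "apply_moves", "payload": {"plan": "-0.2 0 0 0.003 0 0 0; -0.2 0 0 0.003 0 0 0; -0.2 0 0 0.003 0 0 0; -0.2 0 0 0.04 0 0 0; -0.2 0 0 0.08 0 0 0; -0.2 0.04 0.01 0.08 0 0 0; -0.2 0.08 0.02 0.08 0 0 0; -0.2 0.0855 0.022 0.08 0 0 0; -0.2 0.0855 0.022 0.05 0 0 0; -0.2 0.0855 0.022 0.016 0 0 0"}}

```text
time_s: 41.13
eef_pos: [0.6007, 0.1295, 0.1332]
orientation: [0.0, 0.991, 0.131, 0.002]
wrist_force: [0.6, 0.6, -0.1]
width: 0.0527
gripper_force: 0.0
```

Emit:
{"api": "apply_moves", "payload": {"plan": "-0.2 0 0 0 0 0 0; 1 0 0 0 0 0 0; 1 0 0 0 0 0 0; 1 0 0 0 0 0 0; 1 0 0 0 0 0 5; 1 0 0 0 0 0 10; 1 0 0 0 0 0 15; 1 0 0 0 0 0 20; 1 0 0 0 0 0 25; 1 0 0 0 0 0 30", "grip_force": 55}}

```text
time_s: 41.97
eef_pos: [0.5999, 0.1299, 0.1353]
orientation: [-0.0, 0.923, 0.385, 0.002]
wrist_force: [-0.9, 5.1, 1.8]
width: 0.0356
gripper_force: 55.1
```

Emit:
{"api": "apply_moves", "payload": {"plan": "1 0 0 0 0 0 5; 1 0 0 0 0 0 10; 1 0 0 0 0 0 15; 1 0 0 0 0 0 20; 1 0 0 0 0 0 25; 1 0 0 0 0 0 28; 1 0 0 0 0 0 30; 1 0 0 0 0 0 30; 1 0 0 0 0 0 30"}}

```text
time_s: 42.72
eef_pos: [0.5991, 0.1305, 0.1353]
orientation: [-0.001, 0.793, 0.61, 0.001]
wrist_force: [-4.1, 5.8, 3.6]
width: 0.0357
gripper_force: 55.0
```

```bash
python3 st.py
```

```text
42.7167 [0.5991 0.1305 0.1353] az -14.87 F [-4.1  5.8  3.6] T [0.8  0.84 0.23] w 0.0357 [0.02 0.58 1.28 0.   1.27 0.28]
```

Emit:
{"api": "apply_moves", "payload": {"plan": "-0.2 0 0 0 0 0 0; -0.2 0 0 0 0 0 0; -0.2 0 0 0 0 0 0; -0.2 0 0 0.04 0 0 0; -0.2 0 0 0.08 0 0 0; -0.2 0 0 0.12 0 0 -6; -0.2 0 0 0.16 0 0 -13; -0.2 -0.01 0 0.2 0 0 -20; -0.2 -0.02 0 0.215 0 0 -27; -0.2 -0.029 0 0.215 0 0 -34"}}

```text
time_s: 43.55
eef_pos: [0.5709, 0.129, 0.3535]
orientation: [0.002, 0.938, 0.348, 0.004]
wrist_force: [0.3, -0.1, -0.1]
width: 0.0525
gripper_force: 0.0
```

Emit:
{"api": "apply_moves", "payload": {"plan": "-0.2 0 0 0 0 0 -7; -0.2 0 0 0 0 0 -14; -0.2 0 0 0 0 0 -20; -0.2 0 0 0 0 0 -26; -0.2 0 0 0 0 0 -26; -0.2 0 0 0 0 0 -26"}}

```text
time_s: 44.05
eef_pos: [0.5706, 0.129, 0.3486]
orientation: [0.0, 0.991, 0.132, 0.0]
wrist_force: [-0.2, -0.1, -0.2]
width: 0.0527
gripper_force: 0.0
```

Checking numerically: cap tops at seated height in the four loaded tubes, and the rims of the front and next tubes.

Run:
```python
from h import *
d=read_camera('wrist'); np.save("w15.npy",d,allow_pickle=True)
ax=np.array([.599,.1295]); q=cv2.medianBlur(d["pixels"],3); qi=q.astype(int); hsv=cv2.cvtColor(q,cv2.COLOR_BGR2HSV)
def comp(mask,u,v,R):
    yy,xx=np.mgrid[:400,:640]; m=(mask&((xx-u)**2+(yy-v)**2<R*R)).astype(np.uint8); return m
cap=(qi.max(2)-qi.min(2)<9)&(qi.max(2)>54)&(qi.max(2)<175)
gold=(hsv[...,0]>8)&(hsv[...,0]<28)&(hsv[...,1]>110)
for a in (255,315,15,75,135,195):
    r=np.radians(a); c=ax+.09*np.array([np.cos(r),np.sin(r)])
    u,v=fproj(d,[*c,.14]); U,V=fproj(d,[*c,.08])
    m=comp(cap,u,v,24); m=cv2.morphologyEx(cv2.morphologyEx(m,cv2.MORPH_CLOSE,np.ones((7,7))),cv2.MORPH_OPEN,np.ones((5,5)))
    cs=cv2.findContours(m,cv2.RETR_EXTERNAL,cv2.CHAIN_APPROX_NONE)[0]
    s=""
    if cs:
        k=max(cs,key=cv2.contourArea)
        if len(k)>20: (x,y),e,_=cv2.fitEllipse(cv2.convexHull(k)); s=f"cap seen ({x:.1f},{y:.1f}) size {e[0]:.1f},{e[1]:.1f} off {(fish(d,x,y,.14)[:2]-c).round(4)}"
    rim=comp((qi.min(2)>165),U,V,33); n=int(rim.sum()); t=""
    if n>30:
        p=cv2.findNonZero(rim); (x,y),e,_=cv2.fitEllipse(cv2.convexHull(p)); w=fish(d,x,y,.08)[:2]-ax; t=f"rim n{n} size {e[0]:.0f},{e[1]:.0f} r {np.hypot(*w):.4f} az {np.degrees(np.arctan2(w[1],w[0]))%360:.1f}"
    print(a,"gold px",int(comp(gold,U,V,30).sum()),"pred",u.round(1),v.round(1),s,"|",t)
# knob top: dark hexagon edges orientation
u,v=fproj(d,[*ax,.15]); m=comp(qi.max(2)<75,u,v,24); k=max(cv2.findContours(cv2.morphologyEx(m,cv2.MORPH_CLOSE,np.ones((5,5))),cv2.RETR_EXTERNAL,cv2.CHAIN_APPROX_NONE)[0],key=cv2.contourArea)
P=cv2.approxPolyDP(cv2.convexHull(k),3,True)[:,0]; W=np.array([fish(d,x,y,.15)[:2] for x,y in P]); w=W-W.mean(0); print("knob",W.mean(0).round(4),np.hypot(*w.T).round(4),(np.degrees(np.arctan2(w[:,1],w[:,0]))%60).round(1))
```

```text
255 gold px 478 pred 396.3 191.1 cap seen (394.4,190.9) size 25.1,45.3 off [-0.0004  0.0023] | rim n463 size 45,59 r 0.1045 az 253.6
315 gold px 426 pred 400.3 113.9 cap seen (404.0,114.4) size 38.5,49.0 off [ 0.0007 -0.0043] | rim n276 size 52,68 r 0.0955 az 310.5
15 gold px 311 pred 331.2 71.5 cap seen (331.4,71.2) size 46.9,47.3 off [ 0.0004 -0.0001] | rim n164 size 61,109 r 0.0823 az 355.1
75 gold px 363 pred 260.7 112.6 cap seen (258.4,114.2) size 37.5,49.6 off [-0.0023  0.0021] | rim n199 size 51,63 r 0.0975 az 78.6
135 gold px 0 pred 263.3 190.4 cap seen (270.4,185.7) size 29.3,43.4 off [ 0.0078 -0.0069] | rim n535 size 50,61 r 0.1005 az 136.2
195 gold px 58 pred 329.7 226.8 cap seen (328.7,222.0) size 37.8,43.7 off [0.0057 0.0029] | rim n353 size 61,64 r 0.0934 az 195.0
knob [0.5992 0.1306] [0.0216 0.0195 0.0195 0.0204 0.0201 0.0202] [17.9 11.4 13.7 19.1 16.  13.4]
```

```bash
python3 -c "
from bench import arm
print(arm.sign_off())"
```

```text
the job is handed in; nothing more can be done
None
```

I loaded all four gold cans into the rack and handed the job in at about 44 s; the turret is clicked at its notch with an empty tube at the front, and the tin, mug and sponge were left alone.

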